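# Load a waste sample and crank the worm-driven carousel to its stop

## Robot

A 7-joint arm with a two-finger parallel gripper is mounted at the origin on the work surface. World frame = base frame: x ahead of the robot, y to its left, z up, the work surface at z = 0. Lengths are in m, angles in rad, forces in N, time in s.
With the tool pointing down it reaches from about 0.4 to 0.9 m from the base axis. Payload 5.5 kg.
Tool frame: the origin (TCP) lies midway between the tips of the shut fingers; the grasp point (between the pads) lies 19 mm behind it; z points along the fingers, x is the direction in which the jaws open and shut, and the axes are right-handed (so a half turn about z gives the same grasp; the last joint's range is limited). The gripper opens to 92 mm and grips with 3 to 60 N. Pads are 19 mm wide; open, the fingers measure 130 mm over their backs; the gripper's body (75 mm by 190 mm) begins 47 mm behind the grasp point.
Start: joints at [-0.994, 0.501, -0.427, 1.55, 0.221, 1.138, -0.21], TCP at [0.201, 0.618, 0.227] pointing down, gripper open.
Joint ranges: [-2.88, 2.88], [-0.31, 2.03], [-1.54, 1.56], [0.2, 2.42], [-1.41, 4.55], [0.19, 2.02], [-2.57, 2.57]. Speed limits (rad/s): [2.57, 2.57, 3.14, 3.14, 3.14, 3.14, 3.14].

## Interface

Orientations are given as a 3x3 rotation matrix whose columns are the frame's x, y, z axes.
In Python, from station import * gives the robot as it stands. The module is installed in compiled form; this text tells all that it offers.
- The arm moves only by the tool move_arm, never from a script. Its argument "commands" is a list that holds one entry, the list of rows, each a list of 7 numbers: the turn, a rotation vector about the tool's x, y, z in degrees, then the shift along the tool's x, y, z in m, then the opening in per cent of the stroke, from 0 (shut) to 100 (fully open). In form: [[[rx, ry, rz, tx, ty, tz, grip], ...]]. A call has 1 to 8 rows; each row shifts and turns the commanded pose from where the row before left it, along the tool's axes as they then stand; what a row does not reach is not made up. A row lasts 1/8 s, in which the tool goes at most 62.5 mm and 10.7 degrees, less where a joint would pass 70% of its speed; a pose out of reach is approached as far as the arm can. A call with a gripper value outside its range is refused whole. The fingers move at their own pace and stop on an object; "force" is the grip in N (left out, the last holds). Time passes only in rows, so rows that do not move let the fingers close. It gives the time, the measured TCP pose, the force and the opening at its end, in the units of the state.
- get_obs(): the state, without advancing time (a new reading comes with each control period).
- grab_frame(name): name is "side" or "top" or "wrist"; returns a dict with "image" (420x560x3 uint8, red, green, blue), "range_z" (420x560 float32, m along the optical axis (not along the pixel's ray), 0 where there is no reading), "intrinsics" (3x3 intrinsics, pixels), "position" and "rotation" of the camera in the world; the wrist camera has in their place "mount" (4x4, takes a point from camera to tool coordinates, whose origin is the TCP and whose axes are the tool frame's). Camera axes: x right, y down, z forward; pixel columns grow to the right and rows downward; lengths in m; the calibration is good to about 2 mm. The wrist camera is an equidistant fisheye: a pixel r from the principal point sees the ray r / f radians off the axis. A picture is of the moment at which its call begins: read the wrist's pose just before it.
- sign_off(): hands the job in, once; it reports no verdict.
The state is a dict: "time_s": time; "joint_pos": joint angles; "joint_vel": joint speeds; "tau": joint torques, N m; "tool_pos": TCP position; "orientation": TCP orientation; "force": force on the tool from outside, world axes, zero at the start; "moment": the same for the moment, N m; "grip_width": finger opening in m.
Only numpy, scipy, OpenCV 4.12 (cv2) and the standard library are available. Lean on these libraries where they do the work, as an engineer would, in place of code of your own. Each camera call takes 0.05 s, during which the arm holds its last target.

## Task

Set the red-capped glass sample bottle down in the red nest of the carousel, without banging or ramming it, and let go of it. Then turn the crank clockwise, about three turns, until you feel the turntable come up snugly against its rubber stop, without straining the drive, and let go of the crank. Leave the other bottles and the white jar where they are.

Things in the scene. Friction and masses are not known exactly. Their poses are not given: they have to be found in the camera images.
- carousel: fixed base: grey plate 250 x 440 x 12 mm (its middle at y +20 mm) on the table. Origin under the plate; x, y along its short and long sides. At (0, 90 mm) the turntable's vertical axis, at (0, -120 mm) the crank's, over a blue worm housing 85 x 95 mm, 62 mm high. A black sensor post, 112 mm tall, at (-117, 175 mm). Both turn clockwise together seen from above, crank 30 turns to 1
- turntable: aluminium disc, 220 mm diameter, top face 60 mm above the table. Ten ring nests on it (grey, one red), centres 85 mm from its axis: bore 40 mm, outside 48 mm, 14 mm high. Two nests, 144 degrees either way from the red one, hold amber bottles with white caps that belong there (top 142 mm above the table). Origin on its axis at its underside
- nest (a point): centre of the floor of the red nest, on the turntable's top face (60 mm above the table); at the start it lies on the robot's side of the turntable
- stop_post (a point): top of the yellow stop post, 66 mm above the table, fixed beyond the turntable's rim on the far side from the robot. It carries a stiffly sprung black rubber plunger, which the turntable's red rim flag (121 mm from the axis) runs up against. The plunger stands on a screw set differently each time, so the place of the stop is not known and must be felt: 2.2 to 3.8 crank turns from the start
- crank_axis (a point): point on the crank's vertical axis, at the height of the middle of its knob (105 mm above the table)
- knob (a point): middle of the crank's black upright knob: 20 mm diameter, 81 to 125 mm above the table, 40 mm from the crank's axis, arm below it. It spins freely on its pin, so it may be held while cranking with the gripper not turning. Running friction: about 3 N at the knob. The crank stays where it is left. Once the flag is on the plunger the push grows by about 1.5 N per mm of the knob's path; over about 20 N strains the drive
- sample: the sample bottle: amber, red cap and red band; straight body 34 mm diameter up to 60 mm (bevelled foot), shoulder, cap 24 mm diameter up to 84 mm; about 0.12 kg. Origin at the centre of its underside, z up. Stands in the blue tray
- bottle_a: bystander: like the sample bottle but with a black cap and white label, in the tray
- bottle_b: bystander: like the sample bottle but with a white cap and white label, in the tray
- jar: bystander: white jar, 60 mm diameter, 90 mm tall, on the table. Origin under its centre
- tray: blue spill tray 120 x 210 x 22 mm, floor 4 mm thick, fixed; origin under its centre, long side along its y. Three bottles stand in a row along its y, 65 mm apart
There are look-alikes about, which are no part of the job. Leave any turquoise look-alike of the sample alone.

How it is judged:
On the way, in this order (a step that is already met when the one before it is completed fails the run):
1. the sample bottle stands upright on the floor of the red nest, let go, before the turntable has been turned up to its stop (horizontal distance between sample and nest below 0.006 m and z of sample in the frame of nest below 0.003 m and angle between sample's own z axis and vertical below 0.1 rad and contact force between the fingers and sample below 0.1 N), for 0.2 s.
2. the turntable's flag is up against the rubber stop, pressing it with more than 6 N (contact force between turntable and carousel above 6 N), for 0.2 s.
At the end, for the whole second after the job is handed in: the red-capped bottle stands upright (within 0.1 rad) on the floor of the red nest (within 6 mm of its centre, 3 mm of its floor), at rest, the turntable's flag rests against the rubber stop, pressing it with more than 6 N, and the crank and bottle are released (horizontal distance between sample and nest below 0.006 m and z of sample in the frame of nest below 0.003 m and angle between sample's own z axis and vertical below 0.1 rad and contact force between turntable and carousel above 6 N and linear speed of sample below 0.02 m/s and contact force between the fingers and carousel below 0.1 N); the robot touches nothing.
It fails at once if the drive strained: the turntable's flag pressed on the stop plunger with more than 180 N (through the 30:1 worm that is about 20 N of push at the crank knob) (contact force between turntable and carousel above 180 N).
It fails at once if the sample bottle banged or pressed into the turntable with more than 70 N (contact force between sample and turntable above 70 N).
It fails at once if a bystander bottle or the jar shifted by more than 15 mm or tipped (distance of any of bottle_a, bottle_b, jar from where it was at the start of the episode above 0.015 m or angle between any of bottle_a, bottle_b, jar's own z axis and vertical above 0.3 rad).
It also fails if it takes over 72 s, if anything falls off the work surface, if the arm or the gripper's body presses on something with over 40 N, if the wrist force passes 120 N, or if a joint passes its speed limit or range.

## Working session

There is one attempt and no reset: what is moved stays moved. The work goes in short steps, Python scripts to look and compute and a tool call to move; the robot and the scene stay as the last step left them, time stands still between calls to the robot, and variables do not carry over. Pictures are saved under pics/ and viewed, and the job is handed in when it is done.

Besides the shell and the picture viewer there is one more tool, called by a JSON object that holds its "fn" and its "kwargs". move_arm: Moves the arm, as the interface text tells. Its arguments: {"type":"object","properties":{"commands":{"type":"array"},"force":{"type":"number"}},"required":["commands"]}

```bash
mkdir -p pics; python3 - <<'E'
from station import *
import cv2,numpy as np
o=get_obs()
for k in o: print(k,np.round(o[k],4).tolist())
for n in ["side","top","wrist"]:
    f=grab_frame(n); cv2.imwrite(f"pics/{n}0.png",f["image"][:,:,::-1]); np.savez(f"{n}0.npz",**f)
    print(n,[ (k,np.round(f[k],4).tolist()) for k in f if k not in("image","range_z")])
E
```

```text
time_s 0.0
joint_pos [-0.9938, 0.5018, -0.4268, 1.5515, 0.2208, 1.1383, -0.2103]
joint_vel [-0.0001, 0.0005, -0.0006, 0.001, 0.0015, 0.0005, -0.0018]
tau [-0.0005, -56.6597, -5.8164, -27.9124, -0.0686, 0.0308, 0.0002]
tool_pos [0.2005, 0.6176, 0.2257]
orientation [[0.3087, 0.9512, -0.0007], [0.9512, -0.3087, -0.0018], [-0.0019, -0.0001, -1.0]]
force [-0.4537, -0.8576, -0.106]
moment [-0.0182, -0.0202, 0.0286]
grip_width 0.0917
side [('intrinsics', [[508.9448, 0.0, 276.1872], [0.0, 508.9448, 212.3801], [0.0, 0.0, 1.0]]), ('position', [0.4062, -0.8344, 0.8501]), ('rotation', [[0.9839, -0.1288, 0.1237], [-0.1785, -0.6957, 0.6958], [-0.0035, -0.7067, -0.7076]])]
top [('intrinsics', [[541.0291, 0.0, 281.1702], [0.0, 541.0291, 212.7649], [0.0, 0.0, 1.0]]), ('position', [0.3269, -0.0871, 1.2263]), ('rotation', [[-0.0002, -0.9804, 0.1968], [-0.9997, -0.0042, -0.022], [0.0224, -0.1967, -0.9802]])]
wrist [('intrinsics', [[325.1923, 0.0, 280.9671], [0.0, 325.1923, 210.9816], [0.0, 0.0, 1.0]]), ('mount', [[1.0, -0.001, -0.0006, -0.0004], [0.0011, 0.9572, 0.2893, -0.0789], [0.0003, -0.2893, 0.9572, -0.1581], [0.0, 0.0, 0.0, 1.0]])]
```

View pics/top0.png

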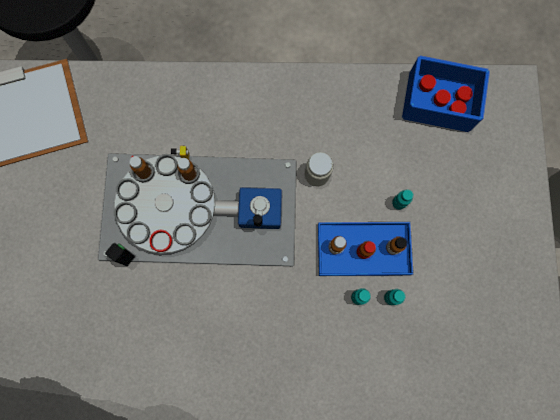

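View pics/side0.png

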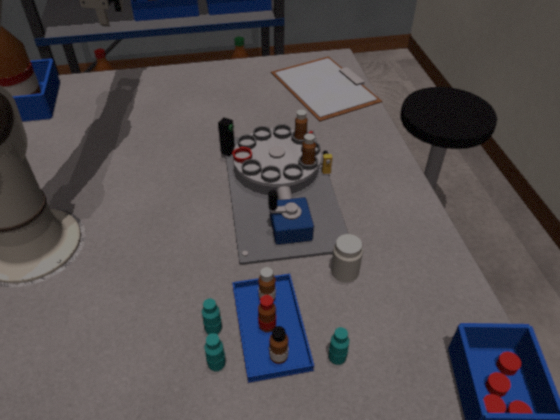

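View pics/wrist0.png

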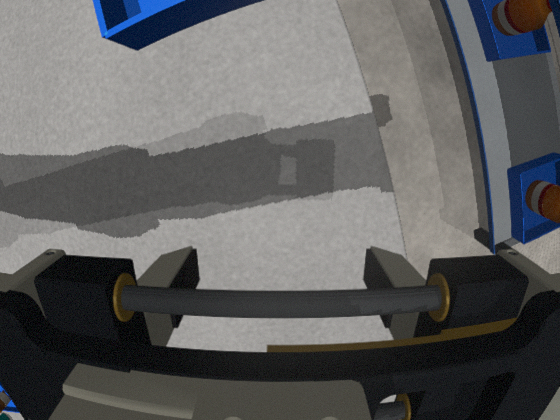

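```bash
cat > h.py <<'E'
import numpy as np,cv2
def load(n): return dict(np.load(n+".npz"))
def ray(f,u,v):
    K=f["intrinsics"]; d=np.array([(u-K[0,2])/K[0,0],(v-K[1,2])/K[1,1],1.]); return f["position"],f["rotation"]@d
def plane(f,u,v,z):
    p,d=ray(f,u,v); return p+d*(z-p[2])/d[2]
def proj(f,P):
    c=f["rotation"].T@(np.asarray(P)-f["position"]); K=f["intrinsics"]; return K[:2,:2]@(c[:2]/c[2])+K[:2,2]
def tri(fs,uvs):
    A=np.zeros((3,3));b=np.zeros(3)
    for f,(u,v) in zip(fs,uvs):
        p,d=ray(f,u,v); d=d/np.linalg.norm(d); M=np.eye(3)-np.outer(d,d); A+=M;b+=M@p
    return np.linalg.solve(A,b)
def blobs(mask,mina=8):
    n,l,s,c=cv2.connectedComponentsWithStats(mask.astype(np.uint8))
    return [(s[i].tolist(),np.round(c[i],1).tolist()) for i in range(1,n) if s[i][4]>=mina]
E
python3 - <<'E'
from h import *
for n in ["top0","side0"]:
    f=load(n); im=f["image"]; hsv=cv2.cvtColor(im,cv2.COLOR_RGB2HSV); H,S,V=[hsv[...,i].astype(int) for i in range(3)]
    red=((H<6)|(H>174))&(S>190)&(V>90)
    print(n,"red",blobs(red)); 
    print("yellow",blobs((H>22)&(H<34)&(S>150)&(V>100)))
    print("blue",blobs((H>100)&(H<125)&(S>120)&(V>50),100))
f=load("top0")["image"]; 
cv2.imwrite("pics/topA.png",cv2.resize(f[140:275,95:300,::-1],None,fx=3.8,fy=3.8,interpolation=cv2.INTER_CUBIC))
cv2.imwrite("pics/topB.png",cv2.resize(f[140:310,300:430,::-1],None,fx=3.5,fy=3.5,interpolation=cv2.INTER_CUBIC))
f=load("side0")["image"]; 
cv2.imwrite("pics/sideA.png",cv2.resize(f[100:260,210:370,::-1],None,fx=3.7,fy=3.7,interpolation=cv2.INTER_CUBIC))
E
```

```text
top0 red [([421, 75, 15, 14, 160], [427.8, 81.5]), ([457, 87, 15, 13, 155], [464.4, 92.9]), ([436, 90, 14, 14, 155], [442.5, 96.5]), ([451, 100, 15, 13, 150], [458.4, 106.3]), ([150, 231, 22, 21, 74], [160.0, 240.5]), ([364, 242, 11, 11, 87], [369.3, 246.9])]
yellow [([180, 146, 6, 10, 55], [182.5, 150.3])]
blue [([402, 56, 87, 76, 3077], [444.6, 93.9]), ([238, 188, 44, 38, 1160], [259.6, 205.9]), ([318, 222, 95, 54, 4166], [363.6, 248.9])]
side0 red [([261, 295, 12, 11, 94], [266.3, 300.5]), ([499, 353, 22, 18, 279], [509.9, 361.2]), ([488, 373, 21, 20, 294], [498.6, 382.3]), ([485, 394, 21, 18, 262], [494.1, 403.2]), ([509, 401, 22, 11, 166], [518.3, 407.1])]
yellow [([324, 154, 7, 4, 19], [326.9, 155.7])]
blue [([131, 0, 68, 21, 1001], [163.9, 9.8]), ([208, 0, 63, 15, 741], [237.8, 6.0]), ([13, 58, 40, 63, 1229], [36.3, 93.5]), ([273, 198, 40, 34, 732], [293.0, 217.4]), ([233, 274, 81, 108, 4782], [271.0, 330.6]), ([458, 323, 102, 97, 4416], [501.7, 365.6])]
```

View pics/topA.png

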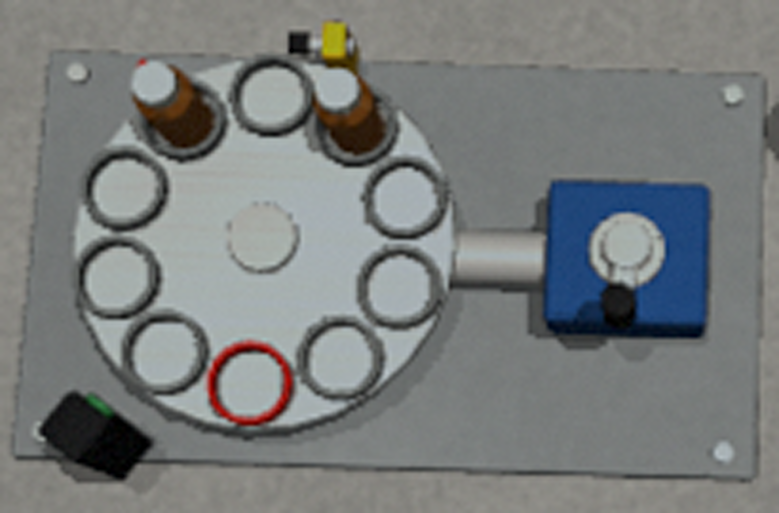

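View pics/topB.png

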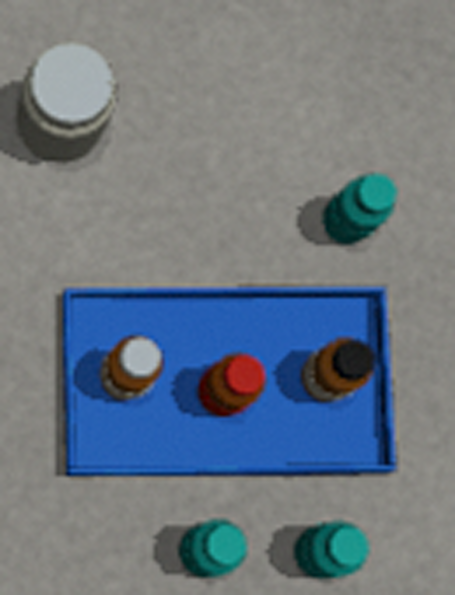

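View pics/sideA.png

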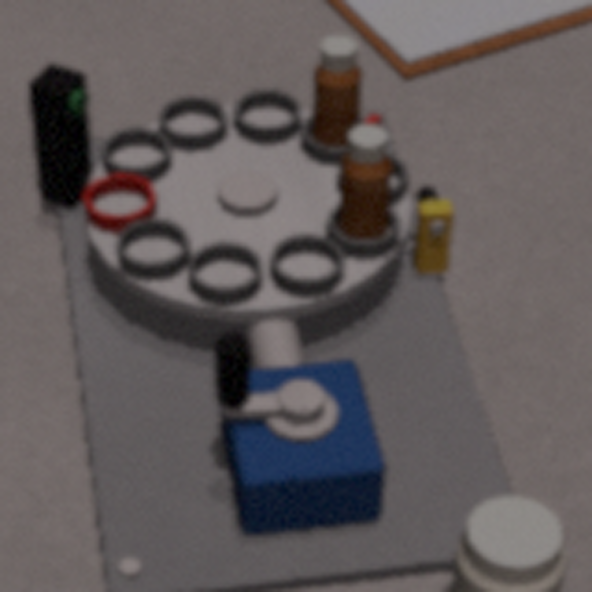

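```bash
python3 - <<'E'
from h import *
t=load("top0");s=load("side0")
def hsvof(f):
    h=cv2.cvtColor(cv2.GaussianBlur(f["image"],(3,3),0),cv2.COLOR_RGB2HSV).astype(int); return h[...,0],h[...,1],h[...,2]
def ell(f,box,z,th=(130,60)):
    H,S,V=hsvof(f); m=((H<9)|(H>171))&(S>th[0])&(V>th[1])
    x0,y0,x1,y1=box; mm=np.zeros_like(m);mm[y0:y1,x0:x1]=m[y0:y1,x0:x1]
    c,_=cv2.findContours(mm.astype(np.uint8),cv2.RETR_EXTERNAL,cv2.CHAIN_APPROX_NONE); c=max(c,key=len)
    # back-project outer contour to plane, fit circle
    P=np.array([plane(f,u,v,z)[:2] for u,v in c[:,0]])
    A=np.c_[2*P,np.ones(len(P))]; q=np.linalg.lstsq(A,(P**2).sum(1),rcond=None)[0]
    return q[:2],np.sqrt(q[2]+q[:2]@q[:2])
print("nest top",ell(t,(145,225,180,260),.074))
print("nest side (0.067)",ell(s,(225,140,260,170),.067))
# sample cap top z=.088
print("cap top",ell(t,(358,236,380,256),.088,(190,90)))
print("cap side",ell(s,(255,290,275,310),.083,(190,90)))
print("cap tri",tri([t,s],[(369.3,246.9),(266.3,300.5)]))
# crop pix
A=lambda x,y:(95+(x+.5)/3.8-.5,140+(y+.5)/3.8-.5)
B=lambda x,y:(300+(x+.5)/3.5-.5,140+(y+.5)/3.5-.5)
S=lambda x,y:(210+(x+.5)/3.7-.5,100+(y+.5)/3.7-.5)
print("disc hub top",plane(t,*A(264,237),.062)," side",plane(s,*S(248,190),.062))
print("crank hub top",plane(t,*A(630,242),.09)," side",plane(s,*S(303,398),.09), tri([t,s],[A(630,242),S(303,398)]))
print("knob top",plane(t,*A(618,300),.125)," side",plane(s,*S(233,343),.125),tri([t,s],[A(618,300),S(233,343)]))
print("jar",plane(t,*B(72,84),.09),"white",plane(t,*B(142,358),.088),"black",plane(t,*B(353,360),.088), "teal",plane(t,*B(226,545),.084),plane(t,*B(348,547),.084),plane(t,*B(376,194),.084))
print("plate corners",[np.round(plane(t,*A(*p),.012)[:2],4).tolist() for p in [(50,52),(768,74),(755,480),(14,457)]])
print("tray",[np.round(plane(t,*B(*p),.022)[:2],4).tolist() for p in [(66,291),(385,291),(395,468),(68,472)]])
print("post",plane(t,*A(336,42),.066), plane(s,*S(436,208),.066))
print("sensor",plane(t,*A(75,425),.112))
print("depth nest-floor",t["range_z"][240:243,160], (t["position"]-0)[2])
E
```

```text
nest top (array([0.49630559, 0.14583755]), np.float64(0.022623028636985298))
nest side (0.067) (array([0.49580134, 0.15208886]), np.float64(0.024999601782855287))
cap top (array([ 0.48176391, -0.29937595]), np.float64(0.010500035822095277))
cap side (array([ 0.48240212, -0.29985373]), np.float64(0.009485044863075158))
cap tri [ 0.48232089 -0.30069822  0.08485922]
disc hub top [0.58361915 0.14364953 0.062     ]  side [0.58367886 0.15273032 0.062     ]
crank hub top [ 0.57552669 -0.06796413  0.09      ]  side [ 0.57401715 -0.077624    0.09      ] [ 0.57690653 -0.06780211  0.08028963]
knob top [ 0.53549937 -0.06225613  0.125     ]  side [ 0.53617721 -0.0616524   0.125     ] [ 0.53574509 -0.06226294  0.12550728]
jar [ 0.66490348 -0.19794405  0.09      ] white [ 0.49263375 -0.23829348  0.088     ] black [ 0.49179437 -0.36724278  0.088     ] teal [ 0.38030885 -0.28683135  0.084     ] [ 0.37918202 -0.36024949  0.084     ] [ 0.59672843 -0.38720099  0.084     ]
plate corners [[0.7099, 0.2887], [0.6988, -0.1507], [0.4489, -0.1416], [0.4616, 0.2942]]
tray [[0.5459, -0.1987], [0.5467, -0.4064], [0.4319, -0.4074], [0.429, -0.1983]]
post [0.7000977  0.10574281 0.066     ] [0.70161816 0.10613651 0.066     ]
sensor [0.46791327 0.23118276 0.112     ]
depth nest-floor [1.1718073 1.1738635 1.1724902] 1.226269232339555
```

```bash
cat >> h.py <<'E'
def steps(psi0,dpsi,d,n):
    # world step d per row, yaw change dpsi deg per row (world); prints tool shifts
    for i in range(n):
        p=np.radians(psi0+i*dpsi); print([0,0,round(-dpsi,2),round(d[0]*np.cos(p)+d[1]*np.sin(p),4),round(d[0]*np.sin(p)-d[1]*np.cos(p),4),round(-d[2],4)])
E
python3 -c "
from h import *
steps(72,-9,(.0325,-.0482,0),8)"
```

```text
[0, 0, 9, np.float64(-0.0358), np.float64(0.0458), 0]
[0, 0, 9, np.float64(-0.0282), np.float64(0.0508), 0]
[0, 0, 9, np.float64(-0.0199), np.float64(0.0546), 0]
[0, 0, 9, np.float64(-0.0111), np.float64(0.0571), 0]
[0, 0, 9, np.float64(-0.002), np.float64(0.0581), 0]
[0, 0, 9, np.float64(0.0071), np.float64(0.0577), 0]
[0, 0, 9, np.float64(0.016), np.float64(0.0559), 0]
[0, 0, 9, np.float64(0.0246), np.float64(0.0527), 0]
```

{"fn": "move_arm", "kwargs": {"commands": [[[0,0,9,-0.036,0.046,0,60],[0,0,9,-0.028,0.051,0,60],[0,0,9,-0.02,0.0545,0,60],[0,0,9,-0.011,0.057,0,60],[0,0,9,-0.002,0.058,0,60],[0,0,9,0.007,0.058,0,60],[0,0,9,0.016,0.056,0,60],[0,0,9,0.025,0.053,0,60]]]}}

```text
time_s: 1.15
tool_pos: [0.4622, 0.2305, 0.2268]
orientation: [[1.0, -0.005, 0.0], [-0.005, -1.0, 0.0], [0.0, -0.0, -1.0]]
force: [0.7, 0.6, 0.6]
grip_width: 0.0554
```

{"fn": "move_arm", "kwargs": {"commands": [[[0,0,0,0.0325,0.048,0.006,60],[0,0,0,0.0325,0.048,0.006,60],[0,0,0,0.0325,0.048,0.006,60],[0,0,0,0.0325,0.048,0.006,60],[0,0,0,0,0,0,60],[0,0,0,0,0,0,60]]]}}

```text
time_s: 1.9
tool_pos: [0.591, 0.0407, 0.2022]
orientation: [[1.0, 0.0, -0.001], [0.0, -1.0, 0.001], [-0.001, -0.001, -1.0]]
force: [-0.5, 0.7, -0.5]
grip_width: 0.0548
```

```bash
python3 - <<'E'
from station import *
import cv2,numpy as np
o=get_obs()
f=grab_frame("wrist"); f.update(tp=o["tool_pos"],tR=o["orientation"]); np.savez("w1.npz",**f)
cv2.imwrite("pics/w1.png",f["image"][:,:,::-1])
print(o["time_s"],np.round(o["tool_pos"],4),np.round(o["orientation"],4).tolist(),np.round(o["joint_pos"],2),np.round(o["force"],2))
E
```

```text
1.9 [0.591  0.0407 0.2022] [[1.0, 0.0001, -0.0014], [0.0001, -1.0, 0.0006], [-0.0014, -0.0006, -1.0]] [-0.17  0.39  0.07  1.74 -0.03  1.02 -0.08] [-0.46  0.68 -0.45]
```

View pics/w1.png

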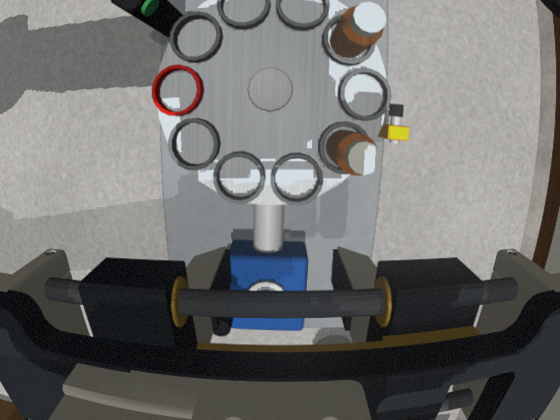

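```bash
cat >> h.py <<'E'
def wray(f,u,v):
    K=f["intrinsics"]; a=(u-K[0,2])/K[0,0]; b=(v-K[1,2])/K[1,1]; r=np.hypot(a,b)
    d=np.array([np.sin(r)*a/r,np.sin(r)*b/r,np.cos(r)]) if r>1e-9 else np.array([0,0,1.])
    M=f["mount"]; R=f["tR"]; return f["tp"]+R@M[:3,3], R@M[:3,:3]@d
def wplane(f,u,v,z):
    p,d=wray(f,u,v); return p+d*(z-p[2])/d[2]
def circ(P):
    P=np.asarray(P)[:,:2]; A=np.c_[2*P,np.ones(len(P))]; q=np.linalg.lstsq(A,(P**2).sum(1),rcond=None)[0]
    return q[:2],np.sqrt(q[2]+q[:2]@q[:2])
def hsvi(im):
    h=cv2.cvtColor(cv2.GaussianBlur(im,(3,3),0),cv2.COLOR_RGB2HSV).astype(int); return h[...,0],h[...,1],h[...,2]
E
python3 - <<'E'
from h import *
f=load("w1"); im=f["image"]; H,S,V=hsvi(im)
m=((H<9)|(H>171))&(S>120)&(V>60); m[:, :140]=0; m[:,220:]=0; m[:50]=0;m[130:]=0
for mode,z in ((cv2.RETR_EXTERNAL,.074),):
    c,h=cv2.findContours(m.astype(np.uint8),cv2.RETR_CCOMP,cv2.CHAIN_APPROX_NONE)
    for q in c:
        if len(q)>40: print("red ring",len(q),circ([wplane(f,u,v,.074) for u,v in q[:,0]]))
# grey rings: inner bores via Canny/hough on gray
g=cv2.cvtColor(im,cv2.COLOR_RGB2GRAY)
dark=(g<95).astype(np.uint8)
c,h=cv2.findContours(dark,cv2.RETR_CCOMP,cv2.CHAIN_APPROX_NONE)
for q in c:
    if 80<len(q)<260 and q[:,0,1].max()<205:
        cc,r=circ([wplane(f,u,v,.074) for u,v in q[:,0]])
        if .017<r<.028: print("grey",np.round(cc,4),round(r,4))
# hub
e=cv2.Canny(g,40,110)
hc=cv2.HoughCircles(g[60:120,235:305],cv2.HOUGH_GRADIENT,1,20,param1=80,param2=12,minRadius=17,maxRadius=28)
print("hub",hc, [wplane(f,235+a[0],60+a[1],.063) for a in hc[0][:1]] if hc is not None else None)
print("post",wplane(f,398,132,.066),"plunger",wplane(f,397,111,.06))
for (u,v) in [(270,89),(178,90),(220,90),(230,250),(398,132),(397,111)]:
    p,d=wray(f,u,v); 
    # depth along optical axis
    zc=f["range_z"][v,u]; ax=f["tR"]@f["mount"][:3,2]; P=p+d*zc/(d@ax); print(u,v,np.round(P,4))
E
```

```text
red ring 142 (array([0.49646924, 0.14544774]), np.float64(0.02342209538921433))
red ring 125 (array([0.4968955 , 0.14533211]), np.float64(0.01949311751011776))
grey [0.6038 0.0639] 0.0207
grey [0.5526 0.0655] 0.0207
grey [0.6447 0.0923] 0.0214
grey [0.6455 0.0918] 0.0176
grey [0.5127 0.0956] 0.0229
grey [0.5124 0.0959] 0.0189
grey [0.6621 0.1391] 0.0213
grey [0.4972 0.1454] 0.0237
grey [0.4981 0.1447] 0.0186
grey [0.6082 0.2183] 0.0205
grey [0.5574 0.2202] 0.0207
grey [0.5154 0.1927] 0.0185
hub [[[36.5 28.5 21.6]]] [array([0.58162832, 0.14360486, 0.063     ])]
post [0.69957256 0.10699551 0.066     ] plunger [0.69998132 0.12690836 0.06      ]
270 89 [0.5806 0.1425 0.0708]
178 90 [0.494  0.1463 0.0608]
220 90 [0.5341 0.1438 0.0592]
230 250 [ 0.5359 -0.019   0.0469]
398 132 [0.6993 0.107  0.0667]
397 111 [0.7    0.1269 0.0601]
```

{"fn": "move_arm", "kwargs": {"commands": [[[0,0,0,-0.0155,0.06,0,60],[0,0,0,-0.0155,0.06,0,60],[0,0,0,-0.0155,0.06,0,60],[0,0,0,-0.0155,0.06,0,60],[0,0,0,-0.0155,0.06,0,60],[0,0,0,-0.0155,0.06,0,60],[0,0,0,-0.0155,0.06,0,60],[0,0,0,0,0,0,60]]]}}

```text
time_s: 2.95
tool_pos: [0.4804, -0.3848, 0.2032]
orientation: [[1.0, -0.007, -0.001], [-0.007, -1.0, -0.003], [-0.001, 0.003, -1.0]]
force: [0.7, 0.8, -0.6]
grip_width: 0.0551
```

```bash
cat > wl.py <<'E'
import sys
from station import *
import cv2,numpy as np
o=get_obs()
f=grab_frame("wrist"); f.update(tp=o["tool_pos"],tR=o["orientation"]); n=sys.argv[1]; np.savez(n+".npz",**f)
cv2.imwrite(f"pics/{n}.png",f["image"][:,:,::-1])
print(o["time_s"],np.round(o["tool_pos"],4),np.round(o["orientation"],4).tolist(),np.round(o["joint_pos"],2),np.round(o["force"],2))
E
python3 wl.py w2
```

```text
2.95 [ 0.4804 -0.3848  0.2032] [[1.0, -0.0065, -0.0008], [-0.0065, -1.0, -0.0032], [-0.0007, 0.0032, -1.0]] [ 0.45  0.43  0.24  1.69 -0.11  1.03  0.72] [ 0.73  0.77 -0.57]
```

View pics/w2.png

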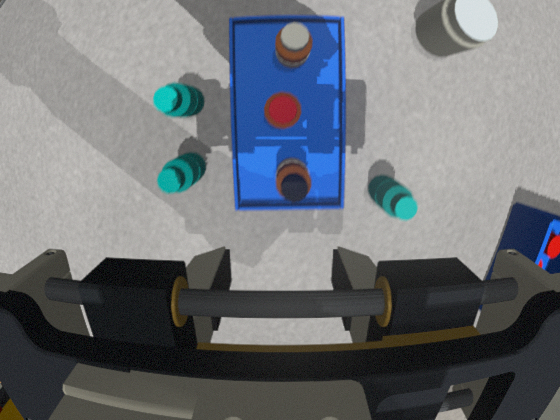

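```bash
python3 - <<'E'
from h import *
f=load("w2"); im=f["image"]; H,S,V=hsvi(im)
m=((H<6)|(H>174))&(S>180)&(V>90); m[:80]=0;m[140:]=0;m[:,:255]=0;m[:,310:]=0
c,h=cv2.findContours(m.astype(np.uint8),cv2.RETR_EXTERNAL,cv2.CHAIN_APPROX_NONE); q=max(c,key=len)
print("cap",circ([wplane(f,u,v,.088) for u,v in q[:,0]]), cv2.minEnclosingCircle(q))
print(wplane(f,295,35,.088),wplane(f,294,187,.088))
from station import *
o=get_obs(); print(np.round(o["tool_pos"],4),np.round(o["orientation"],4).tolist())
E
```

```text
cap (array([ 0.48132403, -0.30192617]), np.float64(0.010310249133129114)) ((282.28497314453125, 109.48186492919922), 13.089567184448242)
[ 0.4922149  -0.23815208  0.088     ] [ 0.49087685 -0.36820205  0.088     ]
[ 0.4824 -0.3809  0.2028] [[1.0, -0.0024, -0.0001], [-0.0024, -1.0, -0.0003], [-0.0001, 0.0003, -1.0]]
```

```bash
python3 wl.py w3; python3 - <<'E'
from h import *
f=load("w3"); im=f["image"]; H,S,V=hsvi(im)
m=((H<6)|(H>174))&(S>180)&(V>90); m[:80]=0;m[140:]=0;m[:,:255]=0;m[:,310:]=0
c,h=cv2.findContours(m.astype(np.uint8),cv2.RETR_EXTERNAL,cv2.CHAIN_APPROX_NONE); q=max(c,key=len)
print("cap",circ([wplane(f,u,v,.088) for u,v in q[:,0]]), cv2.minEnclosingCircle(q))
E
```

```text
3.0 [ 0.4824 -0.3809  0.2028] [[1.0, -0.0024, -0.0001], [-0.0024, -1.0, -0.0003], [-0.0001, 0.0003, -1.0]] [ 0.44  0.43  0.24  1.69 -0.11  1.04  0.72] [ 1.44 -0.11 -1.13]
cap (array([ 0.48120897, -0.30219044]), np.float64(0.010486335734478)) ((280.0813903808594, 114.61627960205078), 13.1809720993042)
```

{"fn": "move_arm", "kwargs": {"commands": [[[0,0,0,-0.001,-0.04,0,60],[0,0,0,0,-0.04,0,60],[0,0,0,0,0,0.01,60],[0,0,0,0,0,0.03,60],[0,0,0,0,0,0.03,60],[0,0,0,0,0,0.02,60],[0,0,0,0,0,0.01,60],[0,0,0,0,0,0,60]]]}}

```text
time_s: 4.05
tool_pos: [0.4823, -0.2989, 0.1022]
orientation: [[1.0, 0.002, -0.001], [0.002, -1.0, 0.001], [-0.001, -0.001, -1.0]]
force: [0.7, 0.4, 0.8]
grip_width: 0.055
```

{"fn": "move_arm", "kwargs": {"commands": [[[0,0,0,-0.001,0.002,0.02,60],[0,0,0,0,0,0.025,60],[0,0,0,0,0,0.017,60],[0,0,0,0,0,0.01,60],[0,0,0,0,0,0,60]]]}}

```text
time_s: 4.68
tool_pos: [0.4811, -0.3017, 0.0304]
orientation: [[1.0, 0.0, -0.001], [0.0, -1.0, 0.0], [-0.001, -0.0, -1.0]]
force: [-0.3, 0.5, 0.3]
grip_width: 0.0552
```

```bash
python3 wl.py w4
```

```text
4.675 [ 0.4811 -0.3017  0.0304] [[1.0, 0.0004, -0.0006], [0.0004, -1.0, 0.0004], [-0.0006, -0.0004, -1.0]] [ 0.38  0.59  0.17  1.9  -0.16  0.66  0.65] [-0.29  0.53  0.27]
```

View pics/w4.png

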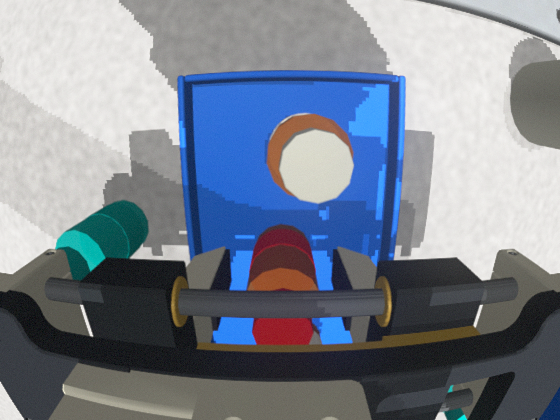

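{"fn": "move_arm", "kwargs": {"commands": [[[0,0,0,0,0,0,30],[0,0,0,0,0,0,30],[0,0,0,0,0,0,30],[0,0,0,0,0,0,30]]], "force": 20}}

```text
time_s: 5.22
tool_pos: [0.4816, -0.302, 0.0312]
orientation: [[1.0, 0.0, 0.001], [0.0, -1.0, -0.0], [0.001, 0.0, -1.0]]
force: [-0.7, -1.1, 3.3]
grip_width: 0.0334
```

```bash
python3 -c "
from station import *
o=get_obs();print(o['grip_width'],o['tool_pos'],o['force'])"
```

```text
0.03336817540371859 [ 0.4816226  -0.30202135  0.03121137] [-0.70474859 -1.07756492  3.320085  ]
```

{"fn": "move_arm", "kwargs": {"commands": [[[0,0,0,0,0,-0.01,30],[0,0,0,0,0,-0.03,30],[0,0,0,0,0,-0.04,30],[0,0,0,0,0,-0.04,30],[0,0,0,0,-0.01,-0.03,30],[0,0,0,0.002,-0.03,-0.02,30],[0,0,0,0.002,-0.05,0,30],[0,0,0,0.002,-0.055,0,30]]]}}

```text
time_s: 6.22
tool_pos: [0.487, -0.1561, 0.2016]
orientation: [[1.0, -0.001, 0.001], [-0.001, -1.0, -0.0], [0.001, 0.0, -1.0]]
force: [-0.0, 0.3, -0.4]
grip_width: 0.0333
```

{"fn": "move_arm", "kwargs": {"commands": [[[0,0,0,0.002,-0.055,0,30],[0,0,0,0.002,-0.055,0,30],[0,0,0,0.002,-0.055,0,30],[0,0,0,0.002,-0.055,0,30],[0,0,0,0.002,-0.04,0,30],[0,0,0,0,-0.03,0,30],[0,0,0,0,-0.0125,0,30],[0,0,0,0,0,0,30]]]}}

```text
time_s: 7.22
tool_pos: [0.4969, 0.1457, 0.2008]
orientation: [[1.0, 0.001, -0.0], [0.001, -1.0, -0.0], [-0.0, 0.0, -1.0]]
force: [0.1, -0.2, -1.2]
grip_width: 0.0334
```

```bash
python3 wl.py w5; python3 - <<'E'
from station import *
import cv2,numpy as np
for n in ["side","top"]:
    f=grab_frame(n); np.savez(f"{n}5.npz",**f)
    im=f["image"][120:290,90:300] if n=="top" else f["image"][60:260,200:380]
    cv2.imwrite(f"pics/{n}5.png",cv2.resize(im[:,:,::-1],None,fx=2.9,fy=2.9,interpolation=cv2.INTER_CUBIC))
o=get_obs(); print(np.round(o["tool_pos"],4),o["grip_width"],np.round(o["force"],2))
E
```

```text
7.225 [0.4969 0.1457 0.2008] [[1.0, 0.0014, -0.0002], [0.0014, -1.0, -0.0004], [-0.0002, 0.0004, -1.0]] [-0.32  0.26 -0.02  1.92  0.01  0.96 -0.34] [ 0.14 -0.2  -1.19]
[0.4972 0.1437 0.2007] 0.033512831243417675 [-0.24 -0.31 -0.56]
```

View pics/w5.png

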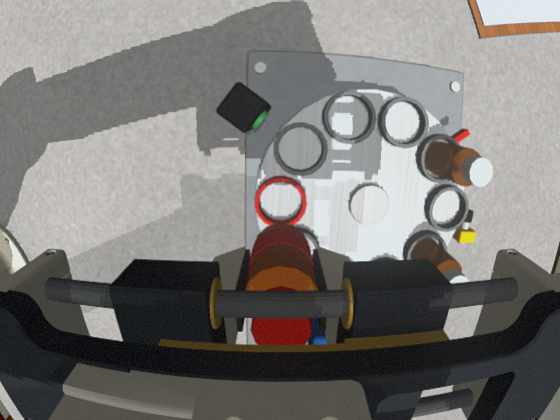

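View pics/side5.png

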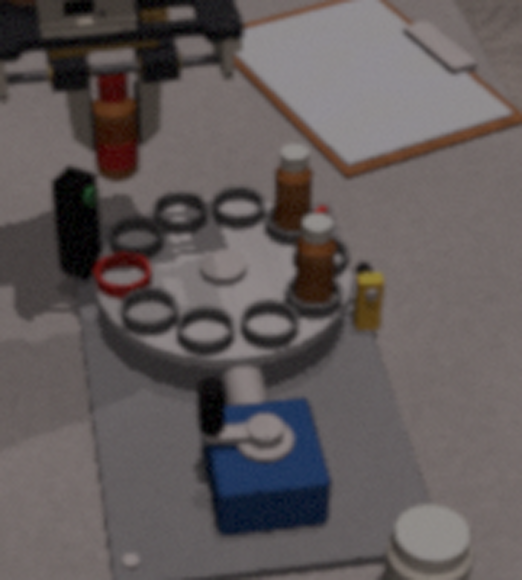

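View pics/top5.png

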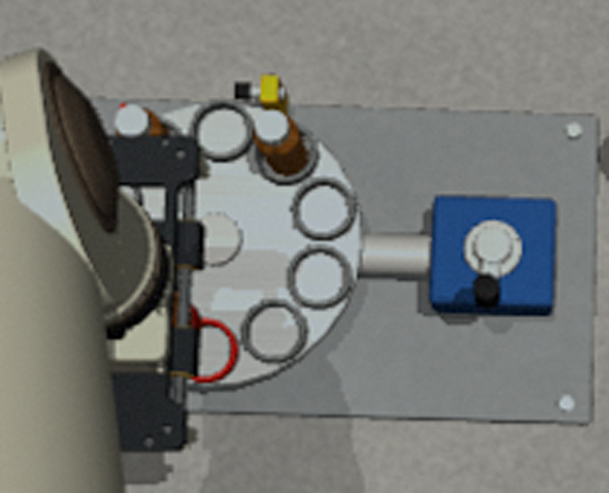

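```bash
python3 - <<'E'
from h import *
f=load("w5"); im=f["image"]
print([im[r,280].tolist() for r in range(214,262,2)])
for v in (222,224,226,228):
    print(v,[np.round(wplane(f,280,v,z)[:2]-f["tp"][:2],4).tolist() for z in (.174,.178,.182)])
H,S,V=hsvi(im)
m=((H<9)|(H>171))&(S>120)&(V>60); m[:, :240]=0; m[:,320:]=0; m[:165]=0;m[232:]=0
rows=np.where(m[:,278:283].any(1))[0]; print(rows.min(),rows.max(),rows)
for v in (240,250,262,270):
    r=im[v].astype(int); print(v,[ (u,r[u].tolist()) for u in range(235,330,6)])
E
```

```text
[[209, 211, 214], [149, 150, 152], [116, 119, 116], [100, 73, 71], [84, 47, 44], [76, 53, 45], [80, 53, 42], [86, 38, 38], [86, 43, 41], [79, 38, 35], [89, 44, 46], [85, 43, 38], [85, 43, 42], [82, 38, 32], [102, 36, 31], [73, 46, 36], [68, 41, 28], [69, 42, 27], [70, 39, 32], [68, 38, 24], [65, 41, 27], [68, 44, 27], [71, 44, 32], [64, 36, 21]]
222 [[-0.0014, 0.0153], [-0.0014, 0.0167], [-0.0013, 0.018]]
224 [[-0.0014, 0.014], [-0.0014, 0.0154], [-0.0013, 0.0168]]
226 [[-0.0014, 0.0127], [-0.0014, 0.0142], [-0.0013, 0.0156]]
228 [[-0.0014, 0.0115], [-0.0014, 0.0129], [-0.0013, 0.0143]]
177 231 [177 178 179 180 181 222 226 227 228 229 230 231]
240 [(235, [164, 163, 159]), (241, [158, 156, 153]), (247, [150, 156, 158]), (253, [151, 153, 157]), (259, [83, 36, 32]), (265, [82, 36, 32]), (271, [79, 29, 30]), (277, [83, 36, 37]), (283, [81, 34, 34]), (289, [83, 40, 42]), (295, [83, 42, 42]), (301, [86, 46, 46]), (307, [150, 145, 141]), (313, [124, 125, 126]), (319, [211, 214, 214]), (325, [211, 216, 216])]
250 [(235, [91, 87, 80]), (241, [89, 85, 76]), (247, [47, 43, 47]), (253, [78, 25, 
[... 248 characters left out ...]
2, 92, 85])]
262 [(235, [87, 87, 79]), (241, [81, 80, 73]), (247, [26, 23, 25]), (253, [65, 39, 23]), (259, [67, 36, 18]), (265, [69, 42, 33]), (271, [65, 41, 29]), (277, [71, 45, 31]), (283, [65, 36, 20]), (289, [71, 44, 31]), (295, [68, 40, 29]), (301, [72, 48, 35]), (307, [66, 41, 35]), (313, [57, 42, 43]), (319, [39, 40, 39]), (325, [93, 91, 86])]
270 [(235, [87, 82, 77]), (241, [30, 28, 24]), (247, [23, 23, 21]), (253, [69, 38, 27]), (259, [64, 35, 17]), (265, [117, 61, 26]), (271, [119, 59, 21]), (277, [119, 61, 23]), (283, [117, 60, 16]), (289, [121, 64, 28]), (295, [122, 66, 28]), (301, [65, 36, 25]), (307, [65, 43, 31]), (313, [59, 36, 25]), (319, [42, 39, 38]), (325, [87, 87, 77])]
```

{"fn": "move_arm", "kwargs": {"commands": [[[0,0,0,0,0,0.02,30],[0,0,0,0,-0.0005,0.03,30],[0,0,0,0,0,0.025,30],[0,0,0,0,0,0.015,30],[0,0,0,0,0,0.005,30],[0,0,0,0,0,0,30],[0,0,0,0,0,0,30]]]}}

```text
time_s: 8.25
tool_pos: [0.4978, 0.1464, 0.1066]
orientation: [[1.0, 0.0, 0.002], [0.0, -1.0, 0.001], [0.002, -0.001, -1.0]]
force: [0.9, 0.1, -0.8]
grip_width: 0.0334
```

```bash
python3 - <<'E'
from station import *
import cv2,numpy as np
for n in ["side"]:
    f=grab_frame(n); np.savez(f"{n}6.npz",**f)
    im=f["image"][110:210,200:340]
    cv2.imwrite(f"pics/{n}6.png",cv2.resize(im[:,:,::-1],None,fx=5,fy=5,interpolation=cv2.INTER_CUBIC))
o=get_obs(); print(np.round(o["tool_pos"],4),o["grip_width"],np.round(o["force"],2))
E
```

```text
[0.4978 0.1464 0.1066] 0.03314079039687058 [ 0.   -0.81 -1.12]
```

View pics/side6.png

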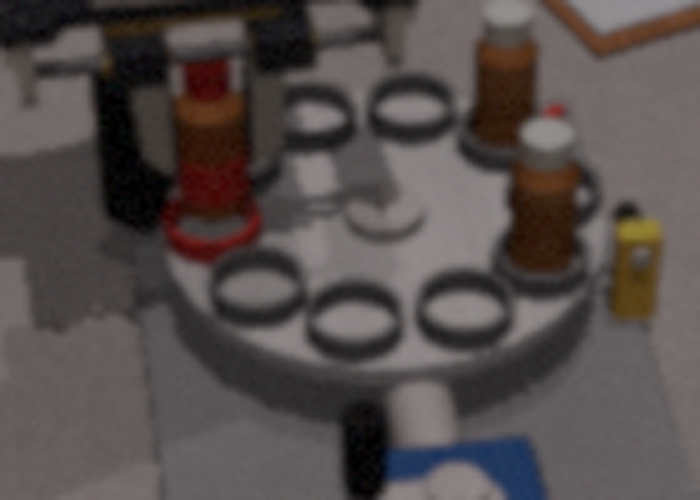

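{"fn": "move_arm", "kwargs": {"commands": [[[0,0,0,-0.001,0.0015,0,30],[0,0,0,0,0,0.003,30],[0,0,0,0,0,0.003,30],[0,0,0,0,0,0.003,30],[0,0,0,0,0,0.003,30],[0,0,0,0,0,0,30]]]}}

```text
time_s: 9.05
tool_pos: [0.4958, 0.1446, 0.0933]
orientation: [[1.0, 0.0, -0.001], [0.0, -1.0, -0.0], [-0.001, 0.0, -1.0]]
force: [-0.6, 0.0, -1.5]
grip_width: 0.0334
```

```bash
python3 - <<'E'
from station import *
import cv2,numpy as np
for n in ["side"]:
    f=grab_frame(n); np.savez(f"{n}7.npz",**f)
    im=f["image"][110:210,200:340]
    cv2.imwrite(f"pics/{n}7.png",cv2.resize(im[:,:,::-1],None,fx=5,fy=5,interpolation=cv2.INTER_CUBIC))
for i in range(3):
    o=get_obs(); print(np.round(o["tool_pos"],4),o["grip_width"],np.round(o["force"],2))
E
```

```text
[0.4959 0.1447 0.0935] 0.03322541328143621 [ 0.04 -0.41 -0.73]
[0.4959 0.1447 0.0935] 0.03322541328143621 [ 0.04 -0.41 -0.73]
[0.4959 0.1447 0.0935] 0.03322541328143621 [ 0.04 -0.41 -0.73]
```

View pics/side7.png

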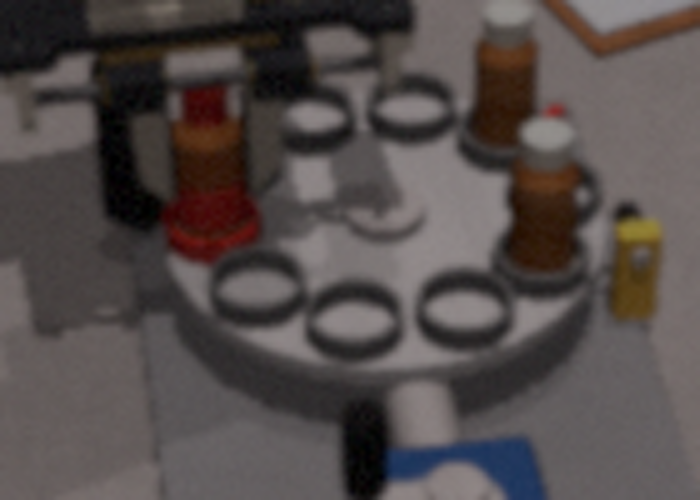

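{"fn": "move_arm", "kwargs": {"commands": [[[0,0,0,0,0,0.002,30],[0,0,0,0,0,0.002,30],[0,0,0,0,0,0.001,30],[0,0,0,0,0,0.001,30],[0,0,0,0,0,0,30]]]}}

```text
time_s: 9.72
tool_pos: [0.496, 0.1446, 0.0876]
orientation: [[1.0, 0.0, -0.0], [0.0, -1.0, -0.0], [-0.0, 0.0, -1.0]]
force: [-0.6, -0.6, -0.9]
grip_width: 0.0335
```

{"fn": "move_arm", "kwargs": {"commands": [[[0,0,0,0,0,0.001,30],[0,0,0,0,0,0,30]]]}}

```text
time_s: 9.98
tool_pos: [0.4962, 0.1448, 0.0871]
orientation: [[1.0, 0.0, 0.0], [0.0, -1.0, 0.0], [0.0, -0.0, -1.0]]
force: [-0.5, -0.4, 4.3]
grip_width: 0.0335
```

{"fn": "move_arm", "kwargs": {"commands": [[[0,0,0,0,0,0,56],[0,0,0,0,0,0,56],[0,0,0,0,0,0,56],[0,0,0,0,0,0,56]]]}}

```text
time_s: 10.48
tool_pos: [0.496, 0.1447, 0.0866]
orientation: [[1.0, 0.0, -0.0], [0.0, -1.0, -0.0], [-0.0, 0.0, -1.0]]
force: [-0.2, 1.5, 0.2]
grip_width: 0.0509
```

```bash
python3 - <<'E'
from station import *
import cv2,numpy as np
for n in ["side"]:
    f=grab_frame(n); np.savez(f"{n}8.npz",**f)
    im=f["image"][110:210,200:340]
    cv2.imwrite(f"pics/{n}8.png",cv2.resize(im[:,:,::-1],None,fx=5,fy=5,interpolation=cv2.INTER_CUBIC))
o=get_obs(); print(np.round(o["tool_pos"],4),o["grip_width"],np.round(o["force"],2))
E
```

```text
[0.496  0.1447 0.0866] 0.051774102621195445 [ 1.26  0.91 -0.36]
```

View pics/side8.png

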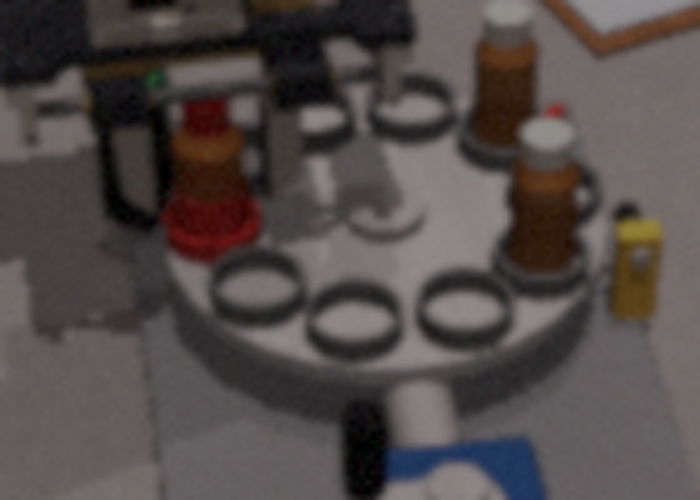

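{"fn": "move_arm", "kwargs": {"commands": [[[0,0,0,0,0,-0.02,56],[0,0,0,0,0,-0.035,56],[0,0,0,0,0,-0.04,56],[0,0,0,0.03,0.01,-0.02,56],[0,0,0,0.05,0.015,0,56],[0,0,0,0.04,0.015,0,56],[0,0,0,0,0,0,56],[0,0,0,0,0,0,56]]]}}

```text
time_s: 11.52
tool_pos: [0.6152, 0.105, 0.201]
orientation: [[1.0, 0.0, -0.002], [0.0, -1.0, 0.0], [-0.002, -0.0, -1.0]]
force: [-0.6, 0.2, 0.3]
grip_width: 0.0516
```

```bash
python3 wl.py w9; python3 -c "
import cv2; im=cv2.imread('pics/w9.png'); cv2.imwrite('pics/w9c.png',cv2.resize(im[0:250,300:500],None,fx=2.4,fy=2.4,interpolation=cv2.INTER_CUBIC))"
```

```text
11.525 [0.6152 0.105  0.201 ] [[1.0, 0.0004, -0.0018], [0.0004, -1.0, 0.0002], [-0.0018, -0.0002, -1.0]] [-0.22  0.45  0.01  1.66 -0.01  1.04 -0.21] [-0.57  0.23  0.34]
```

View pics/w9.png

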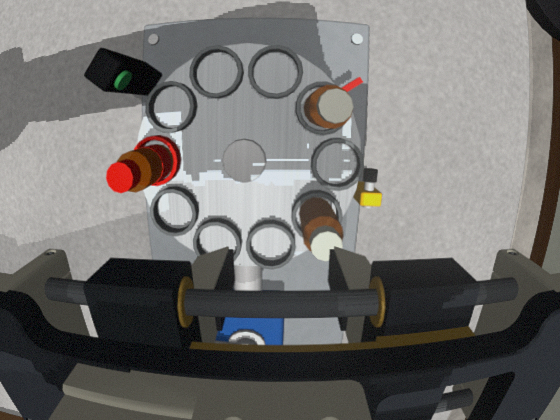

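View pics/w9c.png

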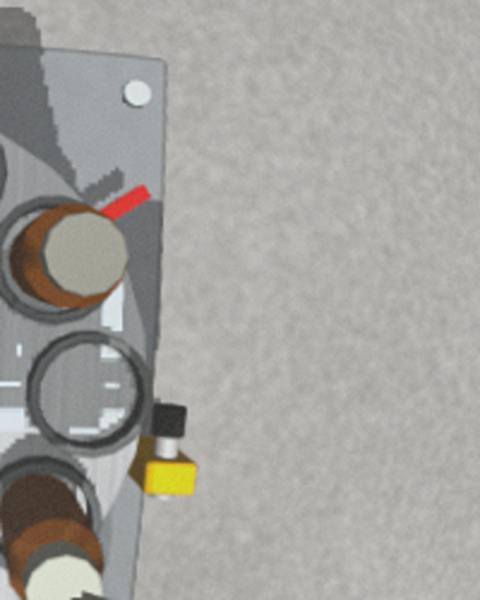

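```bash
python3 - <<'E'
from h import *
P=[(.4967,.1454),(.5125,.0957),(.5526,.0655),(.6038,.0639),(.6451,.092),(.6621,.1391),(.6082,.2183),(.5574,.2202),(.5154,.1927)]
c,r=circ(P); print("axis",c,r)
f=load("w9")
C=lambda x,y:(300+(x+.5)/2.4-.5,(y+.5)/2.4-.5)
def dep(u,v):
    p,d=wray(f,u,v); zc=f["range_z"][int(round(v)),int(round(u))]; ax=f["tR"]@f["mount"][:3,2]; return p+d*zc/(d@ax)
for n,q in dict(flagmid=(130,203),flagtip=(145,191),plt=(170,410),plm=(170,420),post=(170,475)).items():
    print(n,np.round(dep(*C(*q)),4))
def ang(q,z):
    p=wplane(f,*C(*q),z)[:2]-c; return np.degrees(np.arctan2(p[1],p[0])),np.hypot(*p)
for z in (.05,.055,.06):
  print(z,"flag lead edge",ang((113,219),z),ang((150,195),z),"trail",ang((146,185),z),"plunger face",ang((155,404),z),ang((170,404.5),z),ang((187,406),z))
# crank axis, hub from w1
f=load("w1")
for u,v in [(266,289),(222,326)]: print(wplane(f,u,v,.09))
E
python3 -c "
import cv2; im=cv2.imread('pics/w1.png'); cv2.imwrite('pics/w1c.png',cv2.resize(im[220:350,190:340],None,fx=4,fy=4,interpolation=cv2.INTER_CUBIC))"
```

```text
axis [0.57972845 0.14195894] 0.08189008452168882
flagmid [0.6812 0.2139 0.0588]
flagtip [0.6868 0.2189 0.0597]
plt [0.6993 0.1331 0.0609]
plm [0.6996 0.1291 0.0608]
post [0.6995 0.1079 0.0662]
0.05 flag lead edge (np.float64(34.37105322522763), np.float64(0.11694420348167357)) (np.float64(34.49003459400973), np.float64(0.135307626814586)) trail (np.float64(36.26734792171592), np.float64(0.13625912236421434)) plunger face (np.float64(-4.101925661552847), np.float64(0.11637095682857401)) (np.float64(-3.914909727039432), np.float64(0.12279699617183243)) (np.float64(-3.8879738128421244), np.float64(0.13021431499796615))
0.055 flag lead edge (np.float64(34.484673445313966), np.float64(0.11589713432096176)) (np.float64(34.58758156261932), np.float64(0.13396397865070592)) trail (np.float64(36.35303996665404), np.float64(0.13490670828375656)) plunger face (np.float64(-3.750619885890872), np.float64(0.11500882617001026)) (np.float64(-3.582715505264159), np.float64(0.12133310341251613)) (np.float64(-3.574735029188624), np.float64(0.12863066382016536))
0.06 flag lead edge (np.float64(34.600364914449216), np.float64(0.1148505292319871)) (np.float64(34.68710483789627), np.float64(0.13262072665697172)) trail (np.float64(36.44046730223907), np.float64(0.13355460207972994)) plunger face (np.float64(-3.3909067509425106), np.float64(0.1136511227656502)) (np.float64(-3.242419262261362), np.float64(0.11987338885586298)) (np.float64(-3.2536970289073563), np.float64(0.12705095301015515))
[ 0.57565452 -0.04086131  0.09      ]
[ 0.52895066 -0.08711148  0.09      ]
```

View pics/w1c.png

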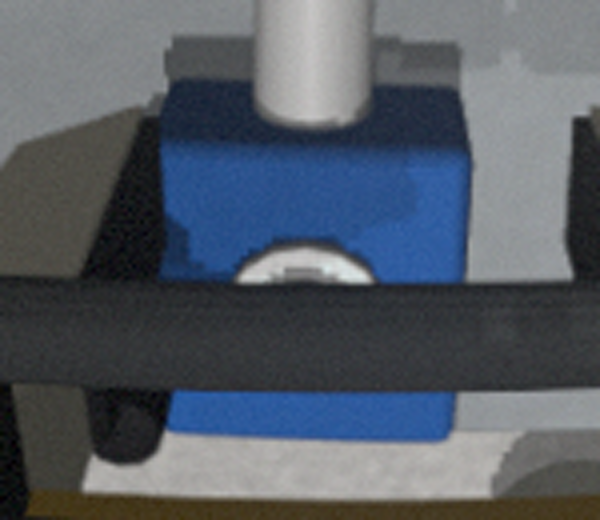

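{"fn": "move_arm", "kwargs": {"commands": [[[0,0,0,-0.012,0.052,0,45],[0,0,0,-0.012,0.052,0,45],[0,0,0,-0.012,0.052,0,45],[0,0,0,-0.012,0.052,0,45],[0,0,0,-0.012,0.052,0,45],[0,0,0,0,0,0,45],[0,0,0,0,0,0,45]]]}}

```text
time_s: 12.45
tool_pos: [0.5559, -0.1538, 0.2019]
orientation: [[1.0, 0.001, 0.0], [0.001, -1.0, 0.001], [0.0, -0.001, -1.0]]
force: [-0.3, 0.4, 0.0]
grip_width: 0.0412
```

```bash
python3 wl.py w10; python3 -c "
import cv2; im=cv2.imread('pics/w10.png'); cv2.imwrite('pics/w10c.png',cv2.resize(im[20:220,180:380],None,fx=3,fy=3,interpolation=cv2.INTER_CUBIC))"
```

```text
12.45 [ 0.5559 -0.1538  0.2019] [[1.0, 0.0013, 0.0002], [0.0013, -1.0, 0.0012], [0.0002, -0.0012, -1.0]] [ 0.14  0.36  0.1   1.78 -0.04  1.    0.26] [-0.26  0.35  0.04]
```

View pics/w10c.png

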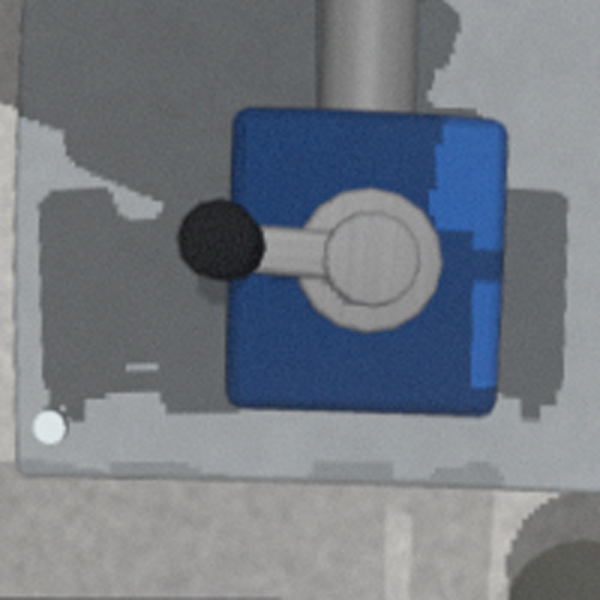

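```bash
python3 - <<'E'
from h import *
f=load("w10"); im=f["image"]; C=lambda x,y:(180+(x+.5)/3-.5,20+(y+.5)/3-.5)
g=cv2.cvtColor(cv2.GaussianBlur(im,(3,3),0),cv2.COLOR_RGB2GRAY)
m=(g<50); H,S,V=hsvi(im)
m=m&(S<120); m[:80]=0; m[125:]=0; m[:,:230]=0;m[:,272:]=0
c,_=cv2.findContours(m.astype(np.uint8),cv2.RETR_EXTERNAL,cv2.CHAIN_APPROX_NONE); q=max(c,key=len); print(len(q),cv2.minEnclosingCircle(q))
k,r=circ([wplane(f,u,v,.125) for u,v in q[:,0]]); print("knob top",k,r)
def dep(u,v):
    p,d=wray(f,u,v); zc=f["range_z"][int(round(v)),int(round(u))]; ax=f["tR"]@f["mount"][:3,2]; return p+d*zc/(d@ax)
hp=C(373,258); print("hub",np.round(dep(*hp),4),np.round(dep(*C(290,250)),4), np.round(dep(*C(222,235)),4)); z=dep(*hp)[2]
h=wplane(f,*hp,z)[:2]; print(h, k-h, np.hypot(*(k-h)), np.degrees(np.arctan2(*(k-h)[::-1])))
print("bar angle px", C(222,240),C(373,258))
# flag gap with better axis
f=load("w9"); C=lambda x,y:(300+(x+.5)/2.4-.5,(y+.5)/2.4-.5)
for c in ([.5817,.1436],[.583,.1445]):
    a=lambda q:np.degrees(np.arctan2(*(wplane(f,*C(*q),.060)[:2]-c)[::-1])); print(a((130,208)),a((170,404.5)),(a((130,208))-a((170,404.5)))/12)
E
```

```text
75 ((253.3297882080078, 100.24468231201172), 14.012195587158203)
knob top [ 0.53539635 -0.06421627] 0.00940735480341202
hub [ 0.5746 -0.067   0.0796] [ 0.5511 -0.0647  0.077 ] [ 0.5357 -0.0628  0.1257]
[ 0.57463025 -0.06697171] [-0.03923391  0.00275544] 0.03933054797953584 175.98264832711595
bar angle px (253.66666666666669, 99.66666666666667) (304.0, 105.66666666666667)
34.52215866200081 -4.092073836566551 3.2178527082139468
34.51985652363223 -4.57802492415516 3.2581567873156154
```

{"fn": "move_arm", "kwargs": {"commands": [[[0,0,0,-0.01,-0.045,0,45],[0,0,0,-0.0105,-0.045,0.01,45],[0,0,0,0,0,0.02,45],[0,0,0,0,0,0.03,45],[0,0,0,0,0,0.03,45],[0,0,0,0,0,0.015,45],[0,0,0,0,0,0.007,45],[0,0,0,0,0,0,45]]]}}

```text
time_s: 13.5
tool_pos: [0.5359, -0.0649, 0.0899]
orientation: [[1.0, 0.001, 0.0], [0.001, -1.0, 0.0], [0.0, -0.0, -1.0]]
force: [0.7, -0.9, 0.6]
grip_width: 0.041
```

```bash
python3 wl.py w11
```

```text
13.5 [ 0.5359 -0.0649  0.0899] [[1.0, 0.0011, 0.0001], [0.0011, -1.0, 0.0001], [0.0001, -0.0001, -1.0]] [ 0.03  0.45  0.06  1.95 -0.04  0.74  0.1 ] [ 0.66 -0.86  0.6 ]
```

View pics/w11.png

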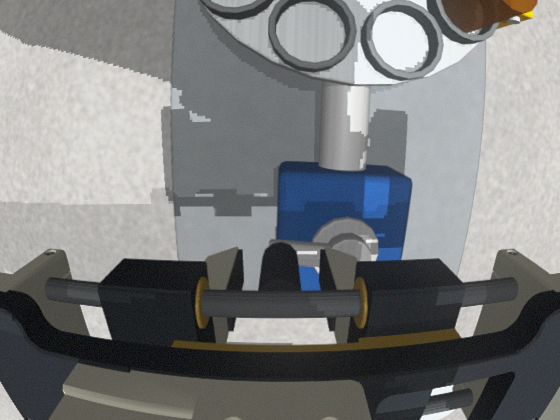

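{"fn": "move_arm", "kwargs": {"commands": [[[0,0,0,0,0,0,10],[0,0,0,0,0,0,10],[0,0,0,0,0,0,10]]], "force": 20}}

```text
time_s: 13.92
tool_pos: [0.5353, -0.0654, 0.0902]
orientation: [[1.0, 0.0, -0.001], [0.0, -1.0, 0.0], [-0.001, -0.0, -1.0]]
force: [-4.3, 0.1, 4.1]
grip_width: 0.0198
```

```bash
cat >> h.py <<'E'
def crank(phi0,stepsdeg,R=.040,corr=(0,0)):
    p=phi0; a=np.array([R*np.cos(np.radians(p)),R*np.sin(np.radians(p))]); acc=a.copy(); n=len(stepsdeg)
    for i,s in enumerate(stepsdeg):
        p-=s; b=R*np.array([np.cos(np.radians(p)),np.sin(np.radians(p))])+np.array(corr)*(i+1)/n
        d=np.round(b-acc,4); acc=acc+d; print([0,0,0,float(d[0]),float(-d[1]),0,10],end=", ")
    print("\nphi end",p,"rel axis",np.round(acc,4))
E
python3 -c "
from h import *
from station import *
o=get_obs(); print(np.round(o['tool_pos'],4),o['grip_width'],np.round(o['force'],2))
crank(175,[8,14,18,20,20,20,20,20])"
```

```text
[ 0.5353 -0.0654  0.0902] 0.019816459682322436 [-4.31  0.11  4.1 ]
[0, 0, 0, 0.0009, -0.0055, 0, 10], [0, 0, 0, 0.0033, -0.0092, 0, 10], [0, 0, 0, 0.0074, -0.0101, 0, 10], [0, 0, 0, 0.0113, -0.008, 0, 10], [0, 0, 0, 0.0135, -0.0036, 0, 10], [0, 0, 0, 0.0138, 0.0012, 0, 10], [0, 0, 0, 0.0126, 0.0059, 0, 10], [0, 0, 0, 0.0098, 0.0098, 0, 10], 
phi end 35 rel axis [0.0328 0.023 ]
```

{"fn": "move_arm", "kwargs": {"commands": [[[0,0,0,0.0009,-0.0055,0,10],[0,0,0,0.0033,-0.0092,0,10],[0,0,0,0.0074,-0.0101,0,10],[0,0,0,0.0113,-0.008,0,10],[0,0,0,0.0135,-0.0036,0,10],[0,0,0,0.0138,0.0012,0,10],[0,0,0,0.0126,0.0059,0,10],[0,0,0,0.0098,0.0098,0,10]]]}}

```text
time_s: 14.92
tool_pos: [0.6077, -0.0453, 0.09]
orientation: [[1.0, 0.001, -0.002], [0.001, -1.0, 0.001], [-0.002, -0.001, -1.0]]
force: [-6.5, -1.0, 7.6]
grip_width: 0.0196
```

```bash
python3 -c "
from h import *
from station import *
o=get_obs(); print(np.round(o['tool_pos'],4),o['grip_width'],np.round(o['force'],2))
crank(35,[20]*8)
crank(-125,[20]*8)
f=grab_frame('top'); cv2.imwrite('pics/top12.png',cv2.resize(f['image'][120:290,90:300,::-1],None,fx=2.9,fy=2.9,interpolation=cv2.INTER_CUBIC))"
```

```text
[ 0.6077 -0.0453  0.09  ] 0.019570119570357685 [-6.51 -0.97  7.62]
[0, 0, 0, 0.0059, 0.0126, 0, 10], [0, 0, 0, 0.0012, 0.0138, 0, 10], [0, 0, 0, -0.0036, 0.0134, 0, 10], [0, 0, 0, -0.008, 0.0114, 0, 10], [0, 0, 0, -0.0114, 0.008, 0, 10], [0, 0, 0, -0.0134, 0.0036, 0, 10], [0, 0, 0, -0.0138, -0.0012, 0, 10], [0, 0, 0, -0.0126, -0.0059, 0, 10], 
phi end -125 rel axis [-0.0229 -0.0328]
[0, 0, 0, -0.0098, -0.0098, 0, 10], [0, 0, 0, -0.0059, -0.0126, 0, 10], [0, 0, 0, -0.0012, -0.0139, 0, 10], [0, 0, 0, 0.0036, -0.0134, 0, 10], [0, 0, 0, 0.008, -0.0114, 0, 10], [0, 0, 0, 0.0113, -0.0079, 0, 10], [0, 0, 0, 0.0135, -0.0036, 0, 10], [0, 0, 0, 0.0138, 0.0012, 0, 10], 
phi end -285 rel axis [0.0104 0.0386]
```

View pics/top12.png

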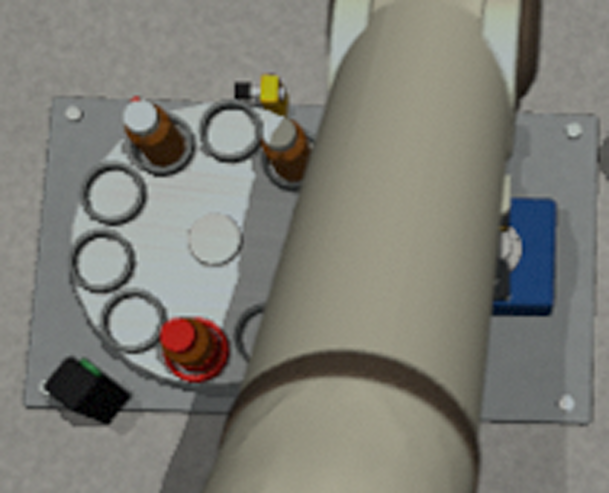

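{"fn": "move_arm", "kwargs": {"commands": [[[0,0,0,0.0059,0.0126,-0.0005,10],[0,0,0,0.0012,0.0138,0,10],[0,0,0,-0.0036,0.0134,0,10],[0,0,0,-0.008,0.0114,0,10],[0,0,0,-0.0114,0.008,0,10],[0,0,0,-0.0134,0.0036,0,10],[0,0,0,-0.0138,-0.0012,0,10],[0,0,0,-0.0126,-0.0059,0,10]]]}}

```text
time_s: 15.98
tool_pos: [0.5532, -0.1025, 0.0904]
orientation: [[1.0, -0.001, 0.004], [-0.001, -1.0, -0.001], [0.004, 0.001, -1.0]]
force: [7.5, 3.7, -6.4]
grip_width: 0.0197
```

{"fn": "move_arm", "kwargs": {"commands": [[[0,0,0,-0.0098,-0.0098,0,10],[0,0,0,-0.0059,-0.0126,0,10],[0,0,0,-0.0012,-0.0139,0,10],[0,0,0,0.0036,-0.0134,0,10],[0,0,0,0.008,-0.0114,0,10],[0,0,0,0.0113,-0.0079,0,10],[0,0,0,0.0135,-0.0036,0,10],[0,0,0,0.0138,0.0012,0,10]]]}}

```text
time_s: 16.98
tool_pos: [0.5857, -0.0299, 0.09]
orientation: [[1.0, 0.001, -0.003], [0.001, -1.0, -0.0], [-0.003, 0.0, -1.0]]
force: [-5.1, -5.3, 6.5]
grip_width: 0.0198
```

```bash
python3 -c "
from h import *
crank(75,[20]*8)
crank(-85,[20]*8)
crank(-245,[20]*8)"
```

```text
[0, 0, 0, 0.0126, 0.0059, 0, 10], [0, 0, 0, 0.0098, 0.0098, 0, 10], [0, 0, 0, 0.0059, 0.0126, 0, 10], [0, 0, 0, 0.0012, 0.0138, 0, 10], [0, 0, 0, -0.0036, 0.0134, 0, 10], [0, 0, 0, -0.008, 0.0114, 0, 10], [0, 0, 0, -0.0113, 0.008, 0, 10], [0, 0, 0, -0.0135, 0.0036, 0, 10], 
phi end -85 rel axis [ 0.0035 -0.0399]
[0, 0, 0, -0.0138, -0.0012, 0, 10], [0, 0, 0, -0.0126, -0.0059, 0, 10], [0, 0, 0, -0.0099, -0.0098, 0, 10], [0, 0, 0, -0.0058, -0.0126, 0, 10], [0, 0, 0, -0.0012, -0.0138, 0, 10], [0, 0, 0, 0.0036, -0.0135, 0, 10], [0, 0, 0, 0.0079, -0.0113, 0, 10], [0, 0, 0, 0.0114, -0.008, 0, 10], 
phi end -245 rel axis [-0.0169  0.0363]
[0, 0, 0, 0.0134, -0.0036, 0, 10], [0, 0, 0, 0.0139, 0.0012, 0, 10], [0, 0, 0, 0.0125, 0.0059, 0, 10], [0, 0, 0, 0.0099, 0.0098, 0, 10], [0, 0, 0, 0.0058, 0.0126, 0, 10], [0, 0, 0, 0.0013, 0.0138, 0, 10], [0, 0, 0, -0.0036, 0.0135, 0, 10], [0, 0, 0, -0.008, 0.0113, 0, 10], 
phi end -405 rel axis [ 0.0283 -0.0282]
```

{"fn": "move_arm", "kwargs": {"commands": [[[0,0,0,0.0126,0.0059,0,10],[0,0,0,0.0098,0.0098,0,10],[0,0,0,0.0059,0.0126,0,10],[0,0,0,0.0012,0.0138,0,10],[0,0,0,-0.0036,0.0134,0,10],[0,0,0,-0.008,0.0114,0,10],[0,0,0,-0.0113,0.008,0,10],[0,0,0,-0.0135,0.0036,0,10]]]}}

```text
time_s: 17.98
tool_pos: [0.5788, -0.1089, 0.0902]
orientation: [[1.0, -0.0, 0.001], [-0.0, -1.0, 0.0], [0.001, -0.0, -1.0]]
force: [3.1, 5.5, -0.5]
grip_width: 0.0192
```

{"fn": "move_arm", "kwargs": {"commands": [[[0,0,0,-0.0138,-0.0012,0,10],[0,0,0,-0.0126,-0.0059,0,10],[0,0,0,-0.0099,-0.0098,0,10],[0,0,0,-0.0058,-0.0126,0,10],[0,0,0,-0.0012,-0.0138,0,10],[0,0,0,0.0036,-0.0135,0,10],[0,0,0,0.0079,-0.0113,0,10],[0,0,0,0.0114,-0.008,0,10]]]}}

```text
time_s: 18.98
tool_pos: [0.5579, -0.0324, 0.0901]
orientation: [[1.0, 0.0, -0.002], [0.0, -1.0, -0.001], [-0.002, 0.001, -1.0]]
force: [-0.4, -7.4, 1.8]
grip_width: 0.0197
```

```bash
cat > look.py <<'E'
import sys
from h import *
from station import *
n=sys.argv[1]
o=get_obs(); print(o['time_s'],np.round(o['tool_pos'],4),o['grip_width'],np.round(o['force'],2))
T=[]
for c,b in (("top",(140,120,230,200)),("side",(270,90,360,180))):
    f=grab_frame(c); np.savez(c+n+".npz",**f); T.append(cv2.resize(f["image"][b[1]:b[1]+80,b[0]:b[0]+90,::-1],None,fx=4.4,fy=5 if 0 else 4.4,interpolation=cv2.INTER_CUBIC))
cv2.imwrite(f"pics/look{n}.png",np.hstack(T))
o=get_obs(); print(o['time_s'],np.round(o['tool_pos'],4),np.round(o['force'],2))
E
python3 look.py 20
```

```text
18.975 [ 0.5579 -0.0324  0.0901] 0.019734402703038036 [-0.44 -7.39  1.85]
19.075 [ 0.5602 -0.0316  0.0902] [ 2.32 -2.38  1.26]
```

View pics/look20.png

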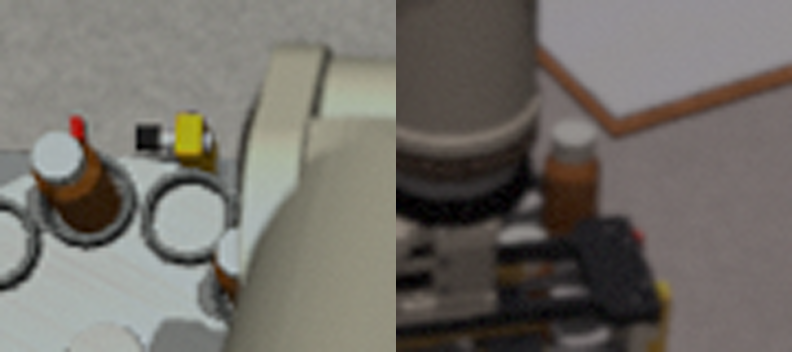

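{"fn": "move_arm", "kwargs": {"commands": [[[0,0,0,0.0134,-0.0036,0,10],[0,0,0,0.0139,0.0012,0,10],[0,0,0,0.0125,0.0059,0,10],[0,0,0,0.0099,0.0098,0,10],[0,0,0,0.0058,0.0126,0,10],[0,0,0,0.0013,0.0138,0,10],[0,0,0,-0.0036,0.0135,0,10],[0,0,0,-0.008,0.0113,0,10]]]}}

```text
time_s: 20.08
tool_pos: [0.6049, -0.0956, 0.0903]
orientation: [[1.0, 0.002, 0.002], [0.002, -1.0, 0.002], [0.002, -0.002, -1.0]]
force: [0.4, 5.2, 2.2]
grip_width: 0.0199
```

```bash
python3 look.py 21; python3 - <<'E'
from h import *
crank(-45,[20,20,20,15,10,5])
f=load("top21"); im=f["image"]
H,S,V=hsvi(im)
m=((H<9)|(H>171))&(S>120)&(V>60); m[:135]=0;m[170:]=0;m[:,:140]=0;m[:,190:]=0
print(blobs(m,3))
for r in range(146,156): print(r,[tuple(im[r,u]) for u in range(160,178)])
E
```

```text
20.075 [ 0.6049 -0.0956  0.0903] 0.01989568405788208 [0.45 5.17 2.19]
20.175 [ 0.6025 -0.098   0.0902] [-1.44 -0.54  3.97]
[0, 0, 0, -0.0114, 0.008, 0, 10], [0, 0, 0, -0.0134, 0.0036, 0, 10], [0, 0, 0, -0.0138, -0.0012, 0, 10], [0, 0, 0, -0.0097, -0.004, 0, 10], [0, 0, 0, -0.0057, -0.004, 0, 10], [0, 0, 0, -0.0026, -0.0024, 0, 10], 
phi end -135 rel axis [-0.0283 -0.0283]
[([161, 146, 3, 7, 18], [162.2, 148.9])]
146 [(np.uint8(145), np.uint8(131), np.uint8(124)), (np.uint8(158), np.uint8(86), np.uint8(80)), (np.uint8(167), np.uint8(55), np.uint8(52)), (np.uint8(154), np.uint8(73), np.uint8(69)), (np.uint8(127), np.uint8(115), np.uint8(111)), (np.uint8(142), np.uint8(144), np.uint8(138)), (np.uint8(141), np.uint8(142), np.uint8(135)), (np.uint8(145), np.uint8(142), np.uint8(136)), (np.uint8(146), np.uint8(144), np.uint8(138)), (np.uint8(143), np.uint8(142), np.uint8(136)), (np.uint8(143), np.uint8(142), np.uint8(136)), (np.uint8(144), np.uint8(143), np.uint8(137)), (np.uint8(147), np.uint8(146), np.uint8(141)), (np.uint8(143), np.uint8(144), np.uint8(138)), (np.uint8(141), np.uint8(14
[... 6898 characters left out ...]
5), np.uint8(90)), (np.uint8(78), np.uint8(52), np.uint8(25)), (np.uint8(89), np.uint8(47), np.uint8(8)), (np.uint8(91), np.uint8(61), np.uint8(38)), (np.uint8(96), np.uint8(90), np.uint8(82)), (np.uint8(112), np.uint8(116), np.uint8(114)), (np.uint8(116), np.uint8(118), np.uint8(114)), (np.uint8(133), np.uint8(134), np.uint8(130)), (np.uint8(134), np.uint8(134), np.uint8(130)), (np.uint8(122), np.uint8(120), np.uint8(116)), (np.uint8(122), np.uint8(123), np.uint8(118)), (np.uint8(115), np.uint8(114), np.uint8(110)), (np.uint8(89), np.uint8(89), np.uint8(85)), (np.uint8(83), np.uint8(83), np.uint8(81)), (np.uint8(92), np.uint8(91), np.uint8(88)), (np.uint8(100), np.uint8(100), np.uint8(97))]
```

View pics/look21.png

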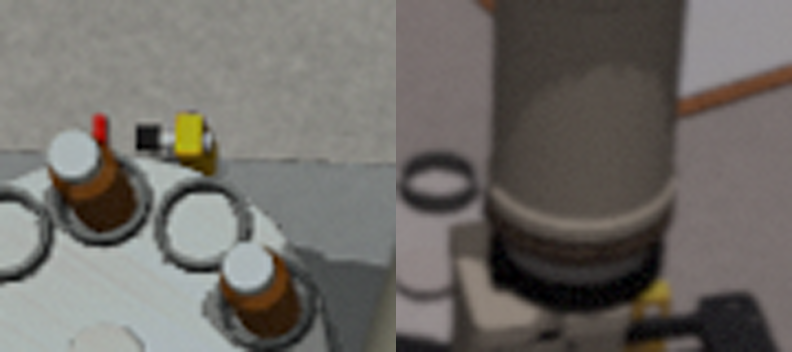

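```bash
python3 - <<'E'
from h import *
crank(-45,[18,20,20,20,20,20,18,14])
f=load("top21")
a=plane(f,164.0,149,.06);b=plane(f,170.33,150,.06); print(a,b,a-b)
c=np.array([.582,.1436])
an=lambda p:np.degrees(np.arctan2(*(p[:2]-c)[::-1])); print((an(a)-an(b))*30)
E
```

```text
[0, 0, 0, -0.0101, 0.0074, 0, 10], [0, 0, 0, -0.0133, 0.004, 0, 10], [0, 0, 0, -0.0139, -0.0007, 0, 10], [0, 0, 0, -0.0128, -0.0054, 0, 10], [0, 0, 0, -0.0101, -0.0095, 0, 10], [0, 0, 0, -0.0063, -0.0124, 0, 10], [0, 0, 0, -0.0018, -0.0124, 0, 10], [0, 0, 0, 0.0014, -0.0096, 0, 10], 
phi end -195 rel axis [-0.0386  0.0103]
[0.7056692  0.14940893 0.06      ] [0.70342893 0.13519324 0.06      ] [2.24027049e-03 1.42156972e-02 2.22044605e-16]
199.49024314190873
```

{"fn": "move_arm", "kwargs": {"commands": [[[0,0,0,-0.0101,0.0074,0,10],[0,0,0,-0.0133,0.004,0,10],[0,0,0,-0.0139,-0.0007,0,10],[0,0,0,-0.0128,-0.0054,0,10],[0,0,0,-0.0101,-0.0095,0,10],[0,0,0,-0.0063,-0.0124,0,10],[0,0,0,-0.0018,-0.0124,0,10],[0,0,0,0.0014,-0.0096,0,10]]]}}

```text
time_s: 21.18
tool_pos: [0.5361, -0.0593, 0.0903]
orientation: [[1.0, -0.0, -0.001], [-0.0, -1.0, -0.002], [-0.001, 0.002, -1.0]]
force: [3.2, -4.0, -1.0]
grip_width: 0.0194
```

```bash
python3 look.py 22; python3 - <<'E'
from h import *
for i in range(12): crank(165-8*i,[8])
f=load("top22"); im=f["image"].astype(int)
for r in (148,149,150,151): print(r,[(u,*im[r,u]) for u in range(163,178)])
E
```

```text
21.175 [ 0.5361 -0.0593  0.0903] 0.019358918514032233 [ 3.21 -3.97 -1.05]
21.275 [ 0.5365 -0.0578  0.0902] [ 3.13 -0.4   0.55]
[0, 0, 0, 0.0018, -0.0053, 0, 10], 
phi end 157 rel axis [-0.0368  0.0157]
[0, 0, 0, 0.0025, -0.005, 0, 10], 
phi end 149 rel axis [-0.0343  0.0206]
[0, 0, 0, 0.0032, -0.0046, 0, 10], 
phi end 141 rel axis [-0.0311  0.0252]
[0, 0, 0, 0.0038, -0.0041, 0, 10], 
phi end 133 rel axis [-0.0273  0.0293]
[0, 0, 0, 0.0043, -0.0035, 0, 10], 
phi end 125 rel axis [-0.023   0.0328]
[0, 0, 0, 0.0048, -0.0029, 0, 10], 
phi end 117 rel axis [-0.0181  0.0357]
[0, 0, 0, 0.0051, -0.0022, 0, 10], 
phi end 109 rel axis [-0.0131  0.0378]
[0, 0, 0, 0.0054, -0.0014, 0, 10], 
phi end 101 rel axis [-0.0076  0.0392]
[0, 0, 0, 0.0055, -0.0007, 0, 10], 
phi end 93 rel axis [-0.0021  0.04  ]
[0, 0, 0, 0.0056, 0.0001, 0, 10], 
phi end 85 rel axis [0.0035 0.0398]
[0, 0, 0, 0.0055, 0.0009, 0, 10], 
phi end 77 rel axis [0.009  0.0389]
[0, 0, 0, 0.0053, 0.0016, 0, 10], 
phi end 69 rel axis [0.0143 0.0374]
148 [(163, np.int64(142), np.int64(140), np.int64(135)), (164, np.int64(146), np.int64(
[... 2248 characters left out ...]
(164, np.int64(147), np.int64(156), np.int64(154)), (165, np.int64(92), np.int64(64), np.int64(52)), (166, np.int64(126), np.int64(25), np.int64(13)), (167, np.int64(164), np.int64(26), np.int64(20)), (168, np.int64(145), np.int64(15), np.int64(12)), (169, np.int64(90), np.int64(84), np.int64(80)), (170, np.int64(127), np.int64(127), np.int64(124)), (171, np.int64(24), np.int64(21), np.int64(23)), (172, np.int64(30), np.int64(26), np.int64(28)), (173, np.int64(30), np.int64(29), np.int64(29)), (174, np.int64(30), np.int64(28), np.int64(29)), (175, np.int64(41), np.int64(43), np.int64(40)), (176, np.int64(119), np.int64(124), np.int64(121)), (177, np.int64(180), np.int64(188), np.int64(185))]
```

View pics/look22.png

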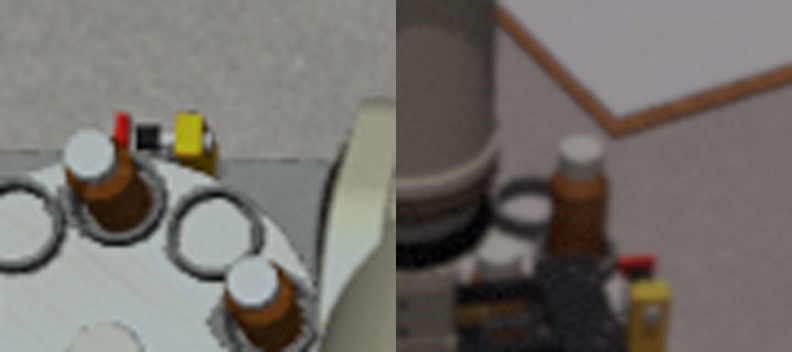

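{"fn": "move_arm", "kwargs": {"commands": [[[0,0,0,0.0018,-0.0053,0,10],[0,0,0,0.0025,-0.005,0,10],[0,0,0,0,0,0,10]]]}}

```text
time_s: 21.65
tool_pos: [0.541, -0.0477, 0.0902]
orientation: [[1.0, 0.001, -0.001], [0.001, -1.0, 0.0], [-0.001, -0.0, -1.0]]
force: [0.2, -2.3, 3.2]
grip_width: 0.0194
```

{"fn": "move_arm", "kwargs": {"commands": [[[0,0,0,0.0032,-0.0046,0,10],[0,0,0,0,0,0,10]]]}}

```text
time_s: 21.9
tool_pos: [0.5445, -0.0429, 0.0902]
orientation: [[1.0, 0.001, -0.0], [0.001, -1.0, 0.0], [-0.0, -0.0, -1.0]]
force: [0.2, -2.2, 3.3]
grip_width: 0.0195
```

```bash
cat > fl.py <<'E'
import sys
from h import *
from station import *
n=sys.argv[1]; ph=np.radians(float(sys.argv[2]))
o=get_obs(); F=np.array(o["force"])
t=np.array([np.sin(ph),-np.cos(ph)]); print(o['time_s'],np.round(o['tool_pos'],4),np.round(F,2),"resist",round(-F[:2]@t,2),"radial",round(F[0]*np.cos(ph)+F[1]*np.sin(ph),2), "angle", round(float(np.degrees(np.arctan2(o['tool_pos'][1]+.0685,o['tool_pos'][0]-.575))),1))
f=grab_frame("top"); im=f["image"].astype(int)
for r in (149,150): print(r,[(u,*map(int,im[r,u])) for u in range(166,173)])
E
python3 fl.py 23 141
```

```text
21.9 [ 0.5445 -0.0429  0.0902] [ 0.19 -2.17  3.31] resist 1.56 radial -1.51 angle 140.1
149 [(166, 152, 130, 125), (167, 168, 47, 41), (168, 175, 24, 16), (169, 153, 22, 16), (170, 42, 7, 3), (171, 25, 25, 25), (172, 32, 33, 32)]
150 [(166, 149, 126, 121), (167, 169, 46, 39), (168, 170, 28, 22), (169, 133, 18, 15), (170, 46, 15, 14), (171, 24, 28, 28), (172, 28, 27, 28)]
```

{"fn": "move_arm", "kwargs": {"commands": [[[0,0,0,0.0023,-0.0026,0,10],[0,0,0,0,0,0,10]]]}}

```text
time_s: 22.2
tool_pos: [0.5466, -0.0406, 0.0902]
orientation: [[1.0, 0.001, -0.0], [0.001, -1.0, 0.0], [-0.0, -0.0, -1.0]]
force: [0.2, -2.3, 3.8]
grip_width: 0.0197
```

```bash
python3 fl.py 24 136; python3 -c "
from h import *
for i in range(8): crank(136-5*i,[5])"
```

```text
22.2 [ 0.5466 -0.0406  0.0902] [ 0.22 -2.26  3.82] resist 1.47 radial -1.73 angle 135.5
149 [(166, 146, 132, 124), (167, 163, 72, 65), (168, 175, 22, 15), (169, 153, 22, 13), (170, 50, 8, 12), (171, 21, 23, 27), (172, 32, 34, 31)]
150 [(166, 147, 126, 121), (167, 167, 52, 48), (168, 176, 26, 19), (169, 152, 24, 20), (170, 44, 13, 13), (171, 21, 28, 27), (172, 28, 26, 26)]
[0, 0, 0, 0.0025, -0.0024, 0, 10], 
phi end 131 rel axis [-0.0263  0.0302]
[0, 0, 0, 0.0027, -0.0022, 0, 10], 
phi end 126 rel axis [-0.0235  0.0324]
[0, 0, 0, 0.0029, -0.0019, 0, 10], 
phi end 121 rel axis [-0.0206  0.0343]
[0, 0, 0, 0.0031, -0.0017, 0, 10], 
phi end 116 rel axis [-0.0175  0.036 ]
[0, 0, 0, 0.0032, -0.0014, 0, 10], 
phi end 111 rel axis [-0.0143  0.0374]
[0, 0, 0, 0.0033, -0.0011, 0, 10], 
phi end 106 rel axis [-0.011   0.0384]
[0, 0, 0, 0.0034, -0.0008, 0, 10], 
phi end 101 rel axis [-0.0076  0.0393]
[0, 0, 0, 0.0035, -0.0005, 0, 10], 
phi end 96 rel axis [-0.0041  0.0398]
```

{"fn": "move_arm", "kwargs": {"commands": [[[0,0,0,0.0025,-0.0024,0,10],[0,0,0,0,0,0,10]]]}}

```text
time_s: 22.5
tool_pos: [0.5492, -0.0383, 0.0902]
orientation: [[1.0, 0.001, -0.0], [0.001, -1.0, 0.0], [-0.0, -0.0, -1.0]]
force: [-1.4, -2.2, 3.4]
grip_width: 0.0196
```

{"fn": "move_arm", "kwargs": {"commands": [[[0,0,0,0.0027,-0.0022,0,10],[0,0,0,0,0,0,10]]]}}

```text
time_s: 22.75
tool_pos: [0.5519, -0.0361, 0.0901]
orientation: [[1.0, 0.001, 0.0], [0.001, -1.0, 0.0], [0.0, -0.0, -1.0]]
force: [-0.5, -2.7, 3.6]
grip_width: 0.0197
```

```bash
python3 fl.py 25 126
```

```text
22.75 [ 0.5519 -0.0361  0.0901] [-0.54 -2.75  3.55] resist 2.05 radial -1.91 angle 125.5
149 [(166, 143, 136, 129), (167, 155, 96, 91), (168, 174, 21, 16), (169, 160, 22, 16), (170, 97, 20, 18), (171, 21, 27, 27), (172, 30, 35, 31)]
150 [(166, 142, 136, 130), (167, 158, 101, 96), (168, 176, 23, 18), (169, 155, 22, 15), (170, 79, 22, 18), (171, 23, 32, 28), (172, 24, 24, 24)]
```

Resistance is still only friction, about 2 N. I'll continue in small steps.

{"fn": "move_arm", "kwargs": {"commands": [[[0,0,0,0.0029,-0.0019,0,10],[0,0,0,0,0,0,10]]]}}

```text
time_s: 23.05
tool_pos: [0.5548, -0.0342, 0.0901]
orientation: [[1.0, 0.001, -0.0], [0.001, -1.0, 0.0], [-0.0, -0.0, -1.0]]
force: [-1.2, -1.4, 3.5]
grip_width: 0.0197
```

{"fn": "move_arm", "kwargs": {"commands": [[[0,0,0,0.0031,-0.0017,0,10],[0,0,0,0,0,0,10]]]}}

```text
time_s: 23.3
tool_pos: [0.558, -0.0325, 0.0902]
orientation: [[1.0, 0.001, 0.0], [0.001, -1.0, 0.0], [0.0, -0.0, -1.0]]
force: [-0.1, -2.7, 3.8]
grip_width: 0.0194
```

```bash
python3 fl.py 26 116
```

```text
23.3 [ 0.558  -0.0325  0.0902] [-0.06 -2.72  3.81] resist 1.25 radial -2.41 angle 115.3
149 [(166, 142, 146, 141), (167, 151, 125, 120), (168, 173, 27, 22), (169, 166, 23, 16), (170, 124, 24, 22), (171, 18, 26, 25), (172, 28, 31, 29)]
150 [(166, 134, 135, 125), (167, 151, 125, 121), (168, 176, 23, 16), (169, 169, 30, 22), (170, 127, 26, 22), (171, 22, 27, 28), (172, 26, 29, 29)]
```

{"fn": "move_arm", "kwargs": {"commands": [[[0,0,0,0.0032,-0.0014,0,10],[0,0,0,0,0,0,10]]]}}

```text
time_s: 23.6
tool_pos: [0.5613, -0.0312, 0.0902]
orientation: [[1.0, 0.0, 0.0], [0.0, -1.0, 0.0], [0.0, -0.0, -1.0]]
force: [-1.6, -2.6, 3.9]
grip_width: 0.0197
```

{"fn": "move_arm", "kwargs": {"commands": [[[0,0,0,0.0033,-0.0011,0,10],[0,0,0,0,0,0,10]]]}}

```text
time_s: 23.85
tool_pos: [0.5646, -0.0301, 0.0902]
orientation: [[1.0, 0.0, 0.0], [0.0, -1.0, 0.0], [0.0, -0.0, -1.0]]
force: [-0.9, -3.1, 3.7]
grip_width: 0.0196
```

```bash
python3 fl.py 27 106
```

```text
23.85 [ 0.5646 -0.0301  0.0902] [-0.87 -3.05  3.71] resist 1.68 radial -2.69 angle 105.1
149 [(166, 141, 145, 139), (167, 150, 128, 123), (168, 167, 54, 47), (169, 176, 25, 19), (170, 149, 23, 19), (171, 26, 27, 28), (172, 29, 34, 32)]
150 [(166, 131, 130, 121), (167, 150, 127, 122), (168, 169, 45, 38), (169, 177, 28, 21), (170, 151, 29, 21), (171, 19, 29, 29), (172, 27, 28, 28)]
```

{"fn": "move_arm", "kwargs": {"commands": [[[0,0,0,0.0034,-0.0008,0,10],[0,0,0,0,0,0,10]]]}}

```text
time_s: 24.15
tool_pos: [0.5678, -0.0294, 0.0901]
orientation: [[1.0, 0.0, -0.0], [0.0, -1.0, -0.0], [-0.0, 0.0, -1.0]]
force: [-2.5, -1.9, 3.9]
grip_width: 0.0195
```

```bash
python3 fl.py 28 101
```

```text
24.15 [ 0.5678 -0.0294  0.0901] [-2.52 -1.87  3.88] resist 2.83 radial -1.36 angle 100.5
149 [(166, 143, 147, 141), (167, 148, 134, 128), (168, 163, 82, 76), (169, 176, 26, 19), (170, 153, 27, 21), (171, 50, 30, 26), (172, 31, 34, 34)]
150 [(166, 131, 130, 120), (167, 148, 128, 122), (168, 168, 54, 49), (169, 177, 26, 19), (170, 152, 30, 23), (171, 28, 28, 29), (172, 24, 25, 27)]
```

{"fn": "move_arm", "kwargs": {"commands": [[[0,0,0,0.0035,-0.0005,0,10],[0,0,0,0,0,0,10]]]}}

```text
time_s: 24.45
tool_pos: [0.5707, -0.0289, 0.0901]
orientation: [[1.0, 0.0, -0.001], [0.0, -1.0, 0.0], [-0.001, -0.0, -1.0]]
force: [-4.4, -2.2, 5.6]
grip_width: 0.0195
```

```bash
python3 fl.py 29 96; python3 -c "
from h import *
for i in range(6): crank(96-5*i,[5])"
```

```text
24.45 [ 0.5707 -0.0289  0.0901] [-4.45 -2.17  5.63] resist 4.65 radial -1.69 angle 96.2
149 [(166, 142, 144, 138), (167, 145, 139, 134), (168, 159, 100, 96), (169, 174, 24, 14), (170, 154, 25, 18), (171, 59, 23, 24), (172, 23, 27, 25)]
150 [(166, 132, 129, 120), (167, 147, 134, 129), (168, 163, 81, 76), (169, 175, 26, 15), (170, 150, 28, 22), (171, 23, 24, 23), (172, 29, 31, 31)]
[0, 0, 0, 0.0035, -0.0002, 0, 10], 
phi end 91 rel axis [-0.0007  0.04  ]
[0, 0, 0, 0.0035, 0.0001, 0, 10], 
phi end 86 rel axis [0.0028 0.0399]
[0, 0, 0, 0.0035, 0.0004, 0, 10], 
phi end 81 rel axis [0.0063 0.0395]
[0, 0, 0, 0.0034, 0.0007, 0, 10], 
phi end 76 rel axis [0.0097 0.0388]
[0, 0, 0, 0.0033, 0.001, 0, 10], 
phi end 71 rel axis [0.013  0.0378]
[0, 0, 0, 0.0032, 0.0013, 0, 10], 
phi end 66 rel axis [0.0162 0.0365]
```

{"fn": "move_arm", "kwargs": {"commands": [[[0,0,0,0.0035,-0.0002,0,10],[0,0,0,0,0,0,10]]]}}

```text
time_s: 24.75
tool_pos: [0.5735, -0.0287, 0.09]
orientation: [[1.0, 0.0, -0.003], [0.0, -1.0, 0.0], [-0.003, -0.0, -1.0]]
force: [-5.7, -1.8, 6.5]
grip_width: 0.0197
```

```bash
python3 fl.py 30 92
```

```text
24.75 [ 0.5735 -0.0287  0.09  ] [-5.72 -1.8   6.46] resist 5.78 radial -1.59 angle 92.1
149 [(166, 141, 143, 137), (167, 147, 139, 133), (168, 160, 101, 96), (169, 177, 24, 19), (170, 152, 25, 17), (171, 59, 26, 22), (172, 22, 28, 27)]
150 [(166, 124, 127, 120), (167, 145, 139, 134), (168, 161, 103, 99), (169, 177, 27, 20), (170, 150, 25, 18), (171, 34, 27, 24), (172, 25, 31, 30)]
```

{"fn": "move_arm", "kwargs": {"commands": [[[0,0,0,0.0035,0.0001,0,10],[0,0,0,0,0,0,10],[0,0,0,0,0,0,10]]]}}

```text
time_s: 25.18
tool_pos: [0.5763, -0.0287, 0.09]
orientation: [[1.0, 0.0, -0.004], [0.0, -1.0, 0.0], [-0.004, -0.0, -1.0]]
force: [-7.1, -1.5, 8.5]
grip_width: 0.0194
```

```bash
python3 fl.py 31 88
```

```text
25.175 [ 0.5763 -0.0287  0.09  ] [-7.08 -1.47  8.54] resist 7.03 radial -1.72 angle 88.1
149 [(166, 142, 144, 137), (167, 146, 141, 135), (168, 157, 106, 102), (169, 176, 21, 13), (170, 152, 26, 19), (171, 53, 25, 22), (172, 22, 26, 26)]
150 [(166, 125, 127, 122), (167, 147, 141, 135), (168, 160, 101, 97), (169, 178, 27, 20), (170, 153, 30, 26), (171, 35, 25, 23), (172, 24, 29, 28)]
```

{"fn": "move_arm", "kwargs": {"commands": [[[0,0,0,0,0,0,45],[0,0,0,0,0,0,45],[0,0,0,0,0,0,45],[0,0,0,0,0,0,45]]]}}

```text
time_s: 25.72
tool_pos: [0.5787, -0.0285, 0.0902]
orientation: [[1.0, 0.001, 0.001], [0.001, -1.0, 0.0], [0.001, -0.0, -1.0]]
force: [-0.9, 0.7, 0.3]
grip_width: 0.0412
```

```bash
python3 fl.py 32 88; python3 wl.py w33
```

```text
25.725 [ 0.5787 -0.0285  0.0902] [-0.86  0.69  0.26] resist 0.89 radial 0.66 angle 84.7
149 [(166, 143, 145, 138), (167, 146, 138, 133), (168, 160, 102, 96), (169, 176, 24, 19), (170, 153, 25, 20), (171, 46, 21, 19), (172, 22, 26, 26)]
150 [(166, 133, 130, 119), (167, 147, 134, 129), (168, 163, 79, 76), (169, 175, 21, 13), (170, 151, 27, 24), (171, 27, 28, 27), (172, 25, 29, 28)]
25.775 [ 0.5785 -0.0286  0.0902] [[1.0, 0.0006, 0.0004], [0.0006, -1.0, 0.0002], [0.0004, -0.0002, -1.0]] [-0.03  0.51  0.04  1.85 -0.03  0.78  0.03] [-0.39 -0.07  0.18]
```

View pics/w33.png

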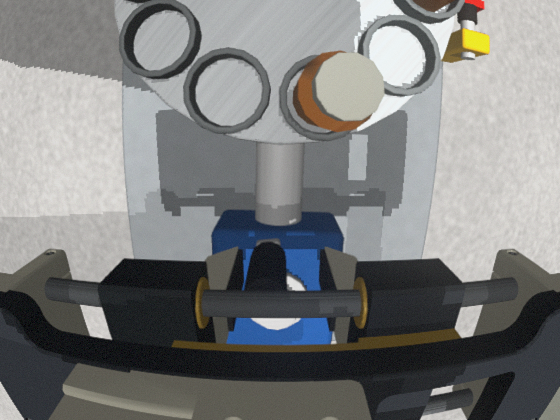

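{"fn": "move_arm", "kwargs": {"commands": [[[0,0,0,0,0,-0.02,45],[0,0,0,0,0,-0.04,45],[0,0,0,0,0,-0.05,45],[0,0,0,0,0.045,0,45],[0,0,0,0,0.045,0,45],[0,0,0,0,0,0,45],[0,0,0,0,0,0,45]]]}}

```text
time_s: 26.7
tool_pos: [0.5783, -0.1184, 0.2001]
orientation: [[1.0, 0.0, -0.0], [0.0, -1.0, 0.001], [-0.0, -0.001, -1.0]]
force: [0.4, 0.8, 1.1]
grip_width: 0.0414
```

```bash
python3 wl.py w34; python3 - <<'E'
from h import *
f=load("w34"); im=f["image"]
cv2.imwrite('pics/w34c.png',cv2.resize(im[0:220,160:420,::-1],None,fx=2.7,fy=2.7,interpolation=cv2.INTER_CUBIC))
g=cv2.cvtColor(cv2.GaussianBlur(im,(3,3),0),cv2.COLOR_RGB2GRAY); H,S,V=hsvi(im)
m=(g<50)&(S<120); m[:60]=0; m[140:]=0; m[:,:230]=0;m[:,340:]=0
for s,c in blobs(m,100): print(s,c)
c,_=cv2.findContours(m.astype(np.uint8),cv2.RETR_EXTERNAL,cv2.CHAIN_APPROX_NONE); q=max(c,key=cv2.contourArea)
k,r=circ([wplane(f,u,v,.125) for u,v in q[:,0]]); print("knob",k,r); h=np.array([.5748,-.067]); print(np.degrees(np.arctan2(*(k-h)[::-1])),np.hypot(*(k-h)))
E
```

```text
26.7 [ 0.5783 -0.1184  0.2001] [[1.0, 0.0, -0.0], [0.0, -1.0, 0.0007], [-0.0, -0.0007, -1.0]] [ 0.09  0.39  0.08  1.75 -0.04  1.01  0.19] [0.44 0.8  1.06]
[258, 86, 27, 25, 539] [271.2, 98.0]
knob [ 0.57067895 -0.02766285] 0.009007592237375111
95.9806241047459 0.039552422392871364
```

View pics/w34c.png

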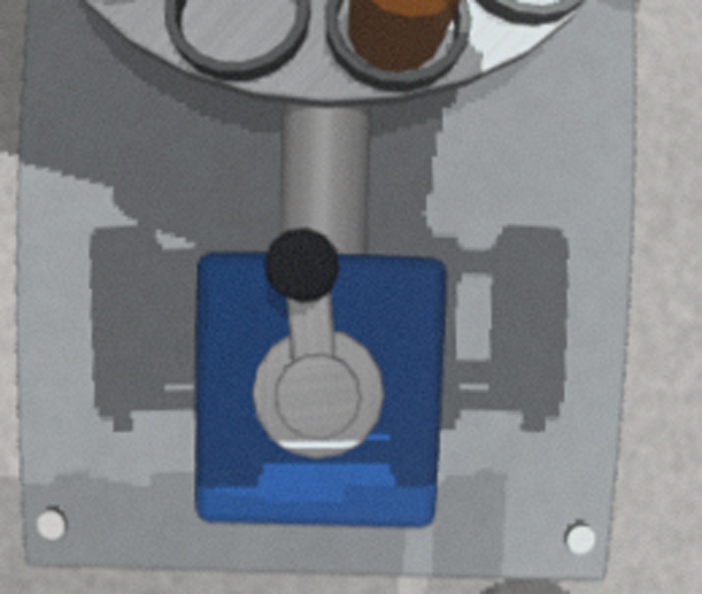

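```bash
python3 - <<'E'
from station import *
from h import *
t=grab_frame("top");s=grab_frame("side")
a=cv2.resize(t["image"][120:310,90:430,::-1],None,fx=2.3,fy=2.3); cv2.imwrite("pics/fin_t.png",a)
cv2.imwrite("pics/fin_s.png",cv2.resize(s["image"][90:390,190:390,::-1],None,fx=2,fy=2))
E
```

```text
(no output)
```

View pics/fin_t.png

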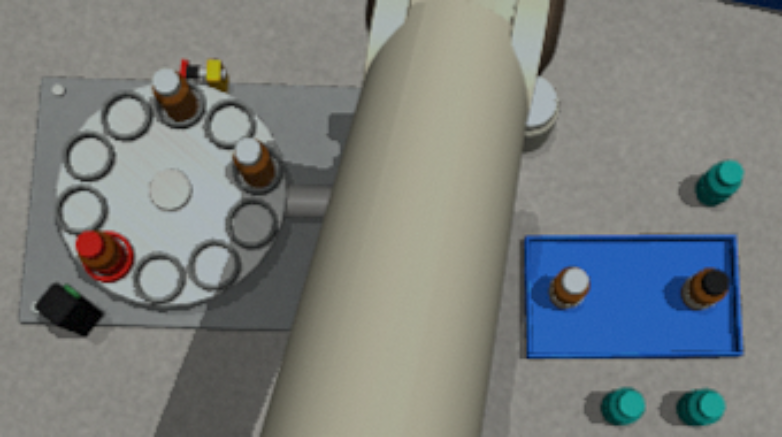

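View pics/fin_s.png

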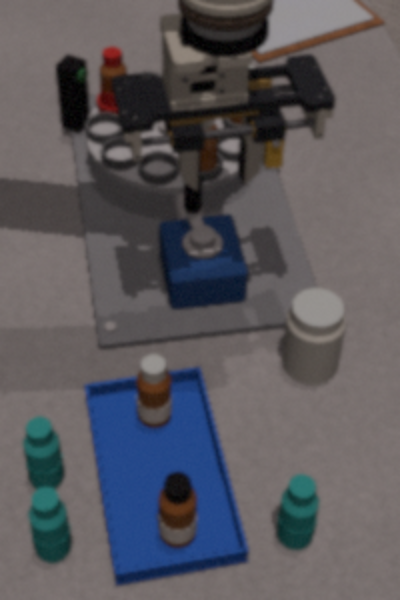

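```bash
python3 -c "
from station import *
o=get_obs(); print(o['time_s'],o['force'],o['tool_pos']); print(sign_off())"
```

```text
26.85 [ 1.15510303  0.29467177 -0.85375983] [ 0.57841547 -0.11705854  0.20004654]
the job is handed in; nothing more can be done
None
```

The red-capped bottle is standing in the red nest, released, and the turntable is cranked up against its rubber stop with the crank let go. I handed the job in at 26.9 s; it reported no verdict.

- **Placing the bottle:** I lowered it until I felt about 4 to 5 N of floor contact, then opened the fingers. The last pictures show it upright in the nest.
- **Cranking:** I turned about 3.2 turns, the last part in steps of about 3.5 mm. Resistance at the knob rose from about 1.6 N to 7 N, which puts roughly 45 N on the stop. I then released the knob and raised the arm clear.
- **Surroundings:** the pictures show the flag against the plunger, and the other bottles and the jar look unmoved. I judged that by eye and did not measure it.

**Checks that disagreed:**
- **Resistance slope:** resistance grew by only about 0.5 N per mm of tool travel, not the stated 1.5 N per mm.
- **Knob position:** after release the knob sat about 5 mm behind where the tool had ended. That fits either give in the fingers or a small spring-back of the crank. I estimate about 27 to 48 N still pressing on the stop, but I did not measure that force directly.
- **Bottle position:** the top and wrist cameras differed by about 2.5 mm on where the bottle stood before I picked it up. I relied mostly on the wrist camera, and the bottle went into the nest without any sideways force.

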